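# Set out the touch dominoes, fishing the lost ones from under the riser

## Robot

A 6-joint arm with a two-finger parallel gripper is mounted at the origin on the work surface. World frame = base frame: x ahead of the robot, y to its left, z up, the work surface at z = 0. Lengths are in m, angles in rad, forces in N, time in s.
With the tool pointing down it reaches from about 0.375 to 0.9 m from the base axis. Payload 3.1 kg.
Tool frame: the origin (TCP) lies where the fingers leave the gripper's body, on its centre line; the fingertips stand 73 mm ahead of it and the grasp point (between the pads) lies 54 mm ahead of it; z points along the fingers, y is the line along which they close (so a half turn about z gives the same grasp; the last joint's range is limited). The gripper opens to 85 mm and grips with 20 to 120 N. Pads are 22 mm wide; open, the fingers measure 114 mm over their backs; the gripper's body (76 mm by 85 mm) begins 54 mm behind the grasp point. The pads swing forward as they close: fully open they stand 13 mm farther back than shut.
Start: joints at [-1.407, 0.527, 1.433, -0, 1.181, -0.178], TCP at [0.21, -0.589, 0.304] pointing down, gripper open.
Joint ranges: [-3.08, 3.08], [-0.75, 2.2], [0.22, 2.44], [-1.43, 4.57], [0, 2.65], [-2.85, 2.85]. Speed limits (rad/s): [2.79, 2.79, 3.14, 3.14, 3.14, 3.14].

## Interface

Orientations are given as a unit quaternion [x, y, z, w].
In Python, from station import manip gives the robot as it stands.
- The arm moves only by the shell command python3 -m crank 'ROWS' [FORCE]. ROWS is JSON, a list of rows, each an object with "dp": the shift along the tool's x, y, z normalised to -1 to 1, where 1 is 50 cm, a list of three; "delta_rot": the turn, a rotation vector about the tool's x, y, z normalised to -1 to 1, where 1 is 2 pi rad, a list of three; "fingers": the opening, from -1 (shut) to 1 (fully open). A call has 1 to 12 rows; each row shifts and turns the commanded pose from where the row before left it, along the tool's axes as they then stand; what a row does not reach is not made up. A row lasts 1/12 s, in which the tool goes at most 41.7 mm and 7.16 degrees, less where a joint would pass 70% of its speed; a pose out of reach is approached as far as the arm can. A call with a number of a shift or a turn outside -1 to 1 is refused whole. A call with a gripper value outside its range is refused whole. The fingers move at their own pace and stop on an object; FORCE is the grip in N (left out, the last holds). Time passes only in rows, so rows that do not move let the fingers close. It gives the time, the measured TCP pose, the force, the opening and the grip force at its end, in the units of the state.
- manip.sense(): the state, without advancing time (a new reading comes with each control period).
- manip.snapshot(name): name is "scene" or "top" or "wrist"; returns (picture, depth): 400x640x3 uint8, red, green, blue; 400x640 float32, m along the optical axis (not along the pixel's ray), 0 where there is no reading.
- manip.camera_model(name): a dict with "fx", "fy", "cx", "cy" (pixels), "k1" (the pictures are not rectified: a ray, as slopes to the right and down, at radius r is drawn at 1 + k1 r^2 times it, then the intrinsics apply), "origin" and "attitude" of the camera in the world. Camera axes: x right, y up, looking along -z (the intrinsics and any distortion apply to the point x, -y, -z); pixel columns grow to the right and rows downward; lengths in m; the calibration is good to about 2 mm. A picture is of the moment at which its call begins: read the wrist's pose just before it. camera_model takes no time and is no camera call; for the wrist camera it gives the pose at the moment of the call.
- manip.sign_off(): hands the job in; it is judged then, once.
The state is a dict: "t": time; "q": joint angles; "qd": joint speeds; "tau": joint torques, N m; "tcp_pos": TCP position; "tool_rot": TCP orientation; "force": force on the tool from outside, world axes, zero at the start; "ft_torque": the same for the moment, N m; "finger_gap": opening from 0.0 (shut) to 1.0 (fully open); "gripper_force": force on a finger pad.
Only numpy, scipy, OpenCV 4.12 (cv2) and the standard library are available. Lean on these libraries where they do the work, as an engineer would, in place of code of your own. Each camera call takes 0.05 s, during which the arm holds its last target. There are 200 camera calls.

## Task

Get the wooden tray ready for the next blindfolded guest: every domino tile there is goes flat into a recess of the tray, one to a recess and dots up, so turn over those that lie dots down. One or two tiles have slid under the low clear shelf: fish them out at its front with the yellow L-shaped ruler, not with the fingers, and afterwards lay the ruler flat on the table, clear of the shelf. Leave the other things on the table where they are.

Things in the scene. Friction and masses are not known exactly. Their poses are not given: they have to be found in the camera images.
- tile_a_c (a point): domino tile, 56 x 28 x 14 mm, about 35 g: ivory face with black dots and a line across the middle, dark brown back. The point is its centre; z points out of the dotted face, x runs along its length, y along its width. It may lie either way up, on the table or under the shelf. It can stand on its long edge
- tile_b_c (a point): another such tile, same size, same axes; it may be absent
- tile_c_c (a point): another such tile, same size, same axes; it may be absent
- tile_d_c (a point): another such tile, same size, same axes; it may be absent
- tile_e_c (a point): another such tile, same size, same axes; it may be absent
- ruler_grip (a point): middle of the upright black grip rib (70 mm along x, 14 mm wide, top 36 mm up) of the yellow L-shaped ruler (140 g), 24 mm above its underside. The flat blade under it, 25 mm wide and 6 mm thick, runs from 60 mm behind (-x) to 215 mm ahead (+x). Take it by the rib from above; its weight lies 35 mm ahead of this point
- ruler_foot (a point): middle of the dragging (inner, -x) edge of the ruler's foot, 3 mm up. The foot, 25 mm wide and 6 mm thick, fills x from 190 to 215 mm ahead of the grip's middle and sticks out sideways to +y, from the blade to 57 mm from its middle line; this point is at x 190, y 35 mm
- riser: low clear acrylic shelf, fixed: 220 mm deep (x), 410 wide (y), 50 high, 44 mm clear beneath; 6 mm end walls, open at the front (-x, to the robot) and back. Origin under its middle, on the table; front edge at x = -110 mm. Lost tiles lie 40 to 65 mm (centres) behind that edge. On its rear half a fixed dark audio box, 30 mm high, front at x = +21 mm
- tray: fixed wooden tray, 168 (x) by 208 (y) by 14 mm high; origin under its middle, on the table. Four recesses 54 (x) by 74 (y) mm, 8 mm deep, floor 6 mm above the table, 20 mm ribs between and around; a tile in one stands 6 mm above the ribs
- recess0 (a point): middle of the floor of a recess of the tray (near, -y); x and y as the tray's
- recess1 (a point): middle of the floor of a recess of the tray (near, +y); x and y as the tray's
- recess2 (a point): middle of the floor of a recess of the tray (far, -y); x and y as the tray's
- recess3 (a point): middle of the floor of a recess of the tray (far, +y); x and y as the tray's
- goblet: stemmed glass, 150 mm high, 72 mm across: leave alone; origin under its foot
- bottle: green bottle, 64 mm across, 210 mm high: leave alone; origin under it
- mug: blue mug, 82 mm across, 90 mm high: leave alone; origin under it
- marker: red marker pen lying down, 125 mm long (x), 13 mm thick: leave alone; origin under its middle
- phone: black phone lying flat, 74 x 150 x 9 mm: leave alone; origin under its middle
- coins: stack of coins, 26 mm across, 12 mm high: leave alone; origin under it
- die: blue die, 22 mm: leave alone; origin under it
There are look-alikes about, which are no part of the job. Leave any pink, purple or red look-alike of the part that bears tile_c_c alone.

How it is judged:
On the way, in this order (a step that is already met when the one before it is completed fails the run):
1. the ruler's foot reaches a lost tile under the shelf ((((x of ruler_foot in the frame of riser between -0.11 and 0.11 m and y of ruler_foot in the frame of riser between -0.205 and 0.205 m) and (x of tile_a_c in the frame of riser between -0.11 and 0.11 m and y of tile_a_c in the frame of riser between -0.205 and 0.205 m) and horizontal distance between ruler_foot and tile_a_c below 0.1 m) or ((x of ruler_foot in the frame of riser between -0.11 and 0.11 m and y of ruler_foot in the frame of riser between -0.205 and 0.205 m) and (x of tile_b_c in the frame of riser between -0.11 and 0.11 m and y of tile_b_c in the frame of riser between -0.205 and 0.205 m) and horizontal distance between ruler_foot and tile_b_c below 0.1 m))), for 0.1 s.
2. all lost tiles lie clear in front of the shelf (x of each of tile_a_c, tile_b_c in the frame of riser below -0.125 m), for 0.2 s.
At the end, for the whole second after the job is handed in: every tile present lies flat (within 0.15 rad, centre within 3 mm of its seated height and 21 mm of a recess's middle) and dots up in a recess of the tray; the ruler lies flat on the table, not under the shelf (angle between each of tile_a_c, tile_b_c, tile_c_c, tile_d_c, tile_e_c's own z axis and vertical below 0.15 rad and z of tile_a_c in the frame of tray between 0.01 and 0.016 m and (horizontal distance between tile_a_c and recess0 below 0.021 m or horizontal distance between tile_a_c and recess1 below 0.021 m or horizontal distance between tile_a_c and recess2 below 0.021 m or horizontal distance between tile_a_c and recess3 below 0.021 m) and z of tile_b_c in the frame of tray between 0.01 and 0.016 m and (horizontal distance between tile_b_c and recess0 below 0.021 m or horizontal distance between tile_b_c and recess1 below 0.021 m or horizontal distance between tile_b_c and recess2 below 0.021 m or horizontal distance between tile_b_c and recess3 below 0.021 m) and z of tile_c_c in the frame of tray between 0.01 and 0.016 m and (horizontal distance between tile_c_c and recess0 below 0.021 m or horizontal distance between tile_c_c and recess1 below 0.021 m or horizontal distance between tile_c_c and recess2 below 0.021 m or horizontal distance between tile_c_c and recess3 below 0.021 m) and z of tile_d_c in the frame of tray between 0.01 and 0.016 m and (horizontal distance between tile_d_c and recess0 below 0.021 m or horizontal distance between tile_d_c and recess1 below 0.021 m or horizontal distance between tile_d_c and recess2 below 0.021 m or horizontal distance between tile_d_c and recess3 below 0.021 m) and z of tile_e_c in the frame of tray between 0.01 and 0.016 m and (horizontal distance between tile_e_c and recess0 below 0.021 m or horizontal distance between tile_e_c and recess1 below 0.021 m or horizontal distance between tile_e_c and recess2 below 0.021 m or horizontal distance between tile_e_c and recess3 below 0.021 m) and (x of ruler_foot in the frame of riser below -0.12 m or y of ruler_foot in the frame of riser above 0.225 m or y of ruler_foot in the frame of riser below -0.225 m) and (x of ruler_grip in the frame of riser below -0.12 m or y of ruler_grip in the frame of riser above 0.225 m or y of ruler_grip in the frame of riser below -0.225 m) and angle between ruler_grip's own z axis and vertical below 0.1 rad and height (world z) of ruler_grip below 0.032 m); the robot touches nothing.
It fails at once if the fingers touch a tile that is still under the shelf ((contact force between the fingers and tile_a above 0.3 N and (x of tile_a_c in the frame of riser between -0.11 and 0.11 m and y of tile_a_c in the frame of riser between -0.205 and 0.205 m)) or (contact force between the fingers and tile_b above 0.3 N and (x of tile_b_c in the frame of riser between -0.11 and 0.11 m and y of tile_b_c in the frame of riser between -0.205 and 0.205 m))).
It fails at once if one of the other things is pushed aside by more than 4 cm (distance of any of goblet, bottle, mug, marker, phone, coins, die from where it was at the start of the episode above 0.04 m).
It fails at once if the glass, bottle or mug is knocked over (angle between any of goblet, bottle, mug's own z axis and vertical above 0.5 rad).
Of tile_b, tile_c, tile_d, tile_e only 2 to 3 are there at a start; the rules pass over those that are not, and their reading is None.
At some moment in a run one of tile_c, tile_d, tile_e may be knocked a few centimetres aside while the robot is not near it.
Once in a run the grip may slacken for a moment while it holds something.
It also fails if it takes over 210 s, if anything falls off the work surface, if the arm or the gripper's body presses on something with over 40 N, if the wrist force passes 120 N, or if a joint passes its speed limit or range.

## Working session

There is one attempt and no reset: what is moved stays moved. The work goes in short steps, Python scripts to look and compute and a shell command to move; the robot and the scene stay as the last step left them, time stands still between calls to the robot, and variables do not carry over. Pictures are saved under pics/ and viewed, at most 14 in all, crops included, and the job is handed in when it is done.

```bash
ls; mkdir -p pics
cat > h.py <<'E'
import numpy as np, cv2
from scipy.spatial.transform import Rotation as R
from station import manip
def snap(n,save=None):
    m=manip.camera_model(n); p,d=manip.snapshot(n)
    if save: cv2.imwrite('pics/'+save+'.png',p[:,:,::-1])
    return p,d,m
def att(m):
    a=np.array(m['attitude'],float)
    return a if a.shape==(3,3) else R.from_quat(a).as_matrix()
def rays(m,uv):
    uv=np.atleast_2d(np.array(uv,float)); xd=(uv-[m['cx'],m['cy']])/[m['fx'],m['fy']]
    x=xd.copy()
    for _ in range(20): x=xd/(1+m['k1']*(x**2).sum(1,keepdims=True))
    return np.c_[x[:,0],-x[:,1],-np.ones(len(x))]@att(m).T
def onz(m,uv,z):
    r=rays(m,uv); o=np.array(m['origin']); return o+r*((z-o[2])/r[:,2])[:,None]
def bydepth(m,uv,d):
    uv=np.atleast_2d(uv); dd=np.array([d[int(v),int(u)] for u,v in uv]); return np.array(m['origin'])+rays(m,uv)*dd[:,None]
E
python3 - <<'E'
from h import *
for n in('scene','top','wrist'):
    p,d,m=snap(n,n); print(n,m)
print(manip.sense())
E
```

```text
pics
scene {'fx': 366.622346047929, 'fy': 366.622346047929, 'cx': 321.79581227922233, 'cy': 200.48666035301295, 'k1': -0.04376304407040083, 'origin': array([0.9081502 , 0.58643491, 0.88809896]), 'attitude': array([0.10559224, 0.33141959, 0.89839203, 0.26814751])}
top {'fx': 381.07401966021155, 'fy': 381.07401966021155, 'cx': 312.14571550921397, 'cy': 206.2671712437825, 'k1': -0.06524301974636362, 'origin': array([0.34357194, 0.01120855, 1.44208257]), 'attitude': array([-0.04510379,  0.05275926,  0.70631963, -0.70448186])}
wrist {'fx': 331.5024853093068, 'fy': 331.5024853093068, 'cx': 317.62249225056, 'cy': 202.1821929497176, 'k1': -0.06565452789419568, 'origin': array([ 0.28885196, -0.55980996,  0.37388497]), 'attitude': array([-0.13453763,  0.09625274, -0.56800848,  0.80622665])}
{'t': 0.15, 'q': array([-1.40649506e+00,  5.28269203e-01,  1.43358773e+00, -2.21329501e-05,
        1.18138362e+00, -1.78485285e-01]), 'qd': array([-0.00055198, -0.00235844, -0.00438904, -0.0001188 , -0.00101066,
       -0.000129  ]), 'tau': array([ 5.77679075e-04, -4.42744482e+01, -1.78276259e+01, -2.21567575e-04,
        5.61909124e-03,  8.84875533e-06]), 'tcp_pos': array([ 0.21003352, -0.58821089,  0.30315457]), 'tool_rot': array([ 9.85347040e-01,  1.70559465e-01, -4.39080226e-06, -8.24003960e-04]), 'force': array([ 0.72354378, -0.58450775, -0.05483888]), 'ft_torque': array([ 0.01771073, -0.02310062, -0.00750678]), 'gripper_force': 0.0, 'finger_gap': 0.9989058339636532}
```

View pics/top.png

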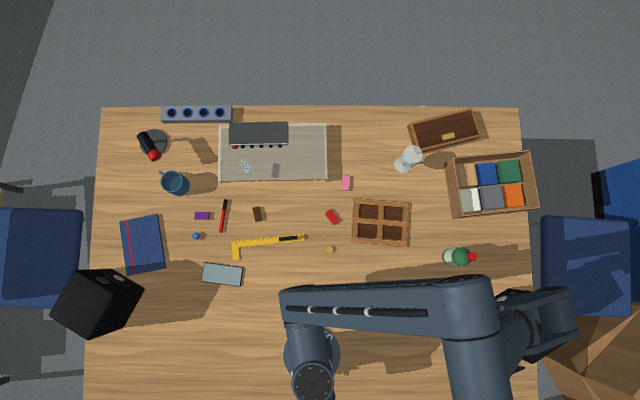

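View pics/scene.png

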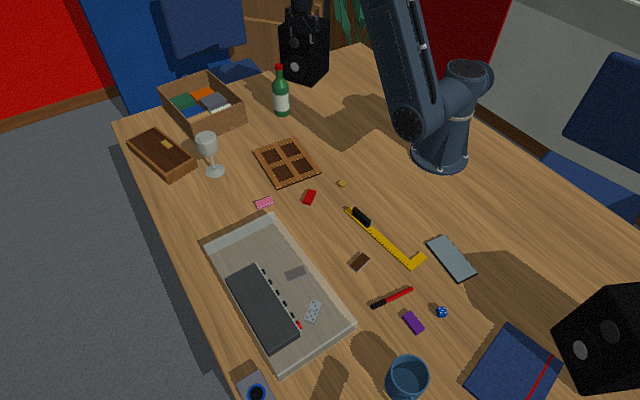

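Top view: tiles are dots-up at (246,166) and grey/dark at (276,170), both under the shelf, and a brown back at (258,214). The look-alikes are pink (347,183), red (333,216) and purple (203,216). The ruler's grip is near (290,238) with its foot at (236,252), and the tray is at (381,222). I'll measure these and check a close crop.

Run:
```python
from h import *
p,d,m=snap('top')
c=p[100:290,90:440]; cv2.imwrite('pics/topc.png',cv2.resize(c,(800,434),interpolation=cv2.INTER_CUBIC)[:,:,::-1])
hsv=cv2.cvtColor(p,cv2.COLOR_RGB2HSV)
def comps(mask,name,z,amin=20):
    cs,_=cv2.findContours(mask.astype(np.uint8),cv2.RETR_EXTERNAL,cv2.CHAIN_APPROX_NONE)
    for c in cs:
        if cv2.contourArea(c)<amin: continue
        r=cv2.minAreaRect(c); b=cv2.boxPoints(r)
        w=onz(m,b,z)[:,:2]; print(name,np.round(r[0],1),'ctr',onz(m,[r[0]],z)[0,:2].round(3),'corners',w.round(3).tolist(),'d',bydepth(m,[r[0]],d)[0].round(3))
H,S,V=[hsv[:,:,i].astype(int) for i in range(3)]
roi=np.zeros(H.shape,bool); roi[100:290,90:440]=1
comps(roi&(H>18)&(H<32)&(S>190)&(V>120),'yellow',.006)
t=np.zeros_like(roi); t[200:228,245:275]=1
comps(t&(V<90),'brown',.014)
t[:]=0; t[150:185,230:300]=1
print(p[170,276],p[170,260],p[166,246],p[214,258],p[222,381],p[210,370])
comps(t&(V<115),'dark',.007)
comps(t&(V>170),'light',.014)
t[:]=0; t[190:255,345:420]=1
comps(t&(V<95),'recess',.006,60)
# riser corners hand picked, top z .05
print(onz(m,[[219,181],[327,180],[219,124],[327,123]],.05).round(3))
print(onz(m,[[352,243],[408,246],[411,202],[356,199]],.014).round(3))
```

```text
brown [257.4 213.5] ctr [0.515 0.202] corners [[0.538, 0.221], [0.544, 0.195], [0.493, 0.183], [0.487, 0.209]] d [0.515 0.202 0.016]
[113 109 103] [145 140 126] [165 175 173] [79 50 34] [154 109  65] [83 51 32]
dark [275. 170.] ctr [0.685 0.138] corners [[0.709, 0.15], [0.709, 0.127], [0.661, 0.126], [0.661, 0.149]] d [0.675 0.134 0.049]
light [264.5 182.5] ctr [0.635 0.177] corners [[0.641, 0.309], [0.64, 0.045], [0.628, 0.045], [0.629, 0.309]] d [0.637 0.179 0.   ]
recess [391.6 232.3] ctr [ 0.443 -0.306] corners [[0.422, -0.268], [0.472, -0.274], [0.466, -0.344], [0.415, -0.337]] d [ 0.443 -0.305  0.008]
recess [366.5 230. ] ctr [ 0.453 -0.21 ] corners [[0.479, -0.175], [0.479, -0.247], [0.426, -0.246], [0.426, -0.174]] d [ 0.453 -0.211  0.003]
recess [392.6 212.8] ctr [ 0.518 -0.312] corners [[0.496, -0.274], [0.546, -0.28], [0.54, -0.35], [0.49, -0.344]] d [ 0.518 -0.312  0.007]
recess [368. 211.] ctr [ 0.525 -0.217] corners [[0.552, -0.184], [0.552, -0.253], [0.498, -0.251], [0.498, -0.183]] d [ 0.525 -0.218  0.005]
[[ 0.633  0.343  0.05 ]
 [ 0.636 -0.06   0.05 ]
 [ 0.856  0.351  0.05 ]
 [ 0.859 -0.062  0.05 ]]
[[ 0.404 -0.153  0.014]
 [ 0.391 -0.364  0.014]
 [ 0.558 -0.382  0.014]
 [ 0.57  -0.171  0.014]]
```

View pics/topc.png

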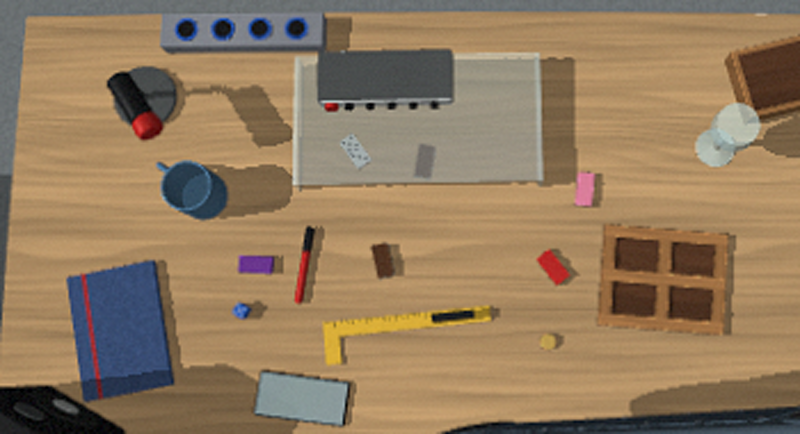

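Run:
```python
from h import *
p,d,m=snap('top')
hsv=cv2.cvtColor(p,cv2.COLOR_RGB2HSV).astype(int)
print(p[244,260],p[250,235])
f=lambda u,v:(90+u/2.286,100+v/2.286)
print('light tile',onz(m,[f(354,151)],.014).round(3))
t=np.zeros(hsv.shape[:2],bool); t[230:262,228:310]=1
y=t&(p[:,:,0].astype(int)-p[:,:,2]>115)
v,u=np.nonzero(y); w=onz(m,np.c_[u,v],.006)[:,:2]; print(len(w))
b=w[(w[:,1]<.24)&(w[:,1]>.05)]; k=np.polyfit(b[:,1],b[:,0],1); print('blade x=k*y+c',k,'y range',w[:,1].min(),w[:,1].max(), 'x range',w[:,0].min())
r=t&(p.max(2)<60); r[:,:270]=0
v,u=np.nonzero(r); w=onz(m,np.c_[u,v],.036)[:,:2]; print('rib',w.mean(0),w.min(0),w.max(0))
```

```text
[207 166  61] [214 172  54]
light tile [[0.699 0.254 0.014]]
453
blade x=k*y+c [-0.08138835  0.42717468] y range 0.02634145342044063 0.30101832358619085 x range 0.3451767244071796
rib [0.42237349 0.08636526] [0.41442358 0.05548734] [0.42906627 0.1180956 ]
```

Positions: the ruler's rib is at (0.422, 0.086) with yaw 94.6°, and its blade runs y 0.026–0.301, 275 mm as specified. The shelf front is at x≈0.635 with yaw≈0. The lost tiles are at (0.685, 0.138) and (0.699, 0.254), i.e. 50 and 64 mm behind the edge. The brown tile is at (0.515, 0.202). I'm leaving pink, red and purple alone. Now I raise, turn and go above the rib.

```bash
python3 -m crank '[{"dp":[0,0,-0.08],"delta_rot":[0,0,-0.0189],"fingers":1},{"dp":[0,0,-0.08],"delta_rot":[0,0,-0.0189],"fingers":1},{"dp":[0,0,-0.08],"delta_rot":[0,0,-0.0189],"fingers":1},{"dp":[0,0,0],"delta_rot":[0,0,-0.0189],"fingers":1},{"dp":[0,0,0],"delta_rot":[0,0,-0.0189],"fingers":1},{"dp":[0,0,0],"delta_rot":[0,0,-0.0189],"fingers":1},{"dp":[0,0,0],"delta_rot":[0,0,-0.0189],"fingers":1},{"dp":[0,0,0],"delta_rot":[0,0,-0.0189],"fingers":1},{"dp":[0,0,0],"delta_rot":[0,0,-0.0189],"fingers":1},{"dp":[0,0,0],"delta_rot":[0,0,-0.0189],"fingers":1},{"dp":[0,0,0],"delta_rot":[0,0,-0.0189],"fingers":1}]'
python3 -m crank '[{"dp":[0,0.075,0],"delta_rot":[0,0,0],"fingers":1},{"dp":[0,0.075,0],"delta_rot":[0,0,0],"fingers":1},{"dp":[0,0.075,0],"delta_rot":[0,0,0],"fingers":1},{"dp":[0,0.075,0],"delta_rot":[0,0,0],"fingers":1},{"dp":[0,0.075,0],"delta_rot":[0,0,0],"fingers":1},{"dp":[0,0.075,0],"delta_rot":[0,0,0],"fingers":1},{"dp":[0,0.075,0],"delta_rot":[0,0,0],"fingers":1}]'
python3 -m crank '[{"dp":[0.075,0,0],"delta_rot":[0,0,0],"fingers":1},{"dp":[0.075,0,0],"delta_rot":[0,0,0],"fingers":1},{"dp":[0.075,0,0],"delta_rot":[0,0,0],"fingers":1},{"dp":[0.075,0,0],"delta_rot":[0,0,0],"fingers":1},{"dp":[0.075,0,0],"delta_rot":[0,0,0],"fingers":1},{"dp":[0.075,0,0],"delta_rot":[0,0,0],"fingers":1},{"dp":[0.075,0,0],"delta_rot":[0,0,0],"fingers":1},{"dp":[0.075,0,0],"delta_rot":[0,0,0],"fingers":1}]'
python3 -m crank '[{"dp":[0.075,0,0],"delta_rot":[0,0,0],"fingers":1},{"dp":[0.075,0,0],"delta_rot":[0,0,0],"fingers":1},{"dp":[0.075,0,0],"delta_rot":[0,0,0],"fingers":1},{"dp":[0.075,0,0],"delta_rot":[0,0,0],"fingers":1},{"dp":[0.075,0,0],"delta_rot":[0,0,0],"fingers":1},{"dp":[0.075,0,0.04],"delta_rot":[0,0,0],"fingers":1},{"dp":[0.075,0,0.06],"delta_rot":[0,0,0],"fingers":1},{"dp":[0.075,0,0.06],"delta_rot":[0,0,0],"fingers":1},{"dp":[0,0,0.06],"delta_rot":[0,0,0],"fingers":1},{"dp":[0,0,0.06],"delta_rot":[0,0,0],"fingers":1}]'
cat >> h.py <<'E'
def tool():
    s=manip.sense(); return np.array(s['tcp_pos']),R.from_quat(s['tool_rot']).as_matrix()
def go(target):
    "units of dp from measured tcp to target"
    p,T=tool(); return (T.T@(np.array(target)-p)/0.5).round(4)
def yaw():
    p,T=tool(); return np.degrees(np.arctan2(T[1,0],T[0,0]))
E
python3 - <<'E'
from h import *
p,d,m=snap('wrist','w1'); print(tool(),yaw(),go([.422,.086,.2]))
snap('top','top2')
y=(p[:,:,0].astype(int)-p[:,:,2]>90)
E
```

```text
t: 1.17
tcp_pos: [0.2101, -0.5884, 0.4237]
tool_rot: [0.677, 0.736, 0.0, -0.0]
force: [-0.8, 0.1, -0.3]
finger_gap: 0.999
gripper_force: 0.0
t: 1.75
tcp_pos: [0.4735, -0.5675, 0.4236]
tool_rot: [0.679, 0.734, 0.0, -0.0]
force: [0.6, -1.0, 0.1]
finger_gap: 1.001
gripper_force: 0.0
t: 2.42
tcp_pos: [0.4478, -0.2671, 0.4238]
tool_rot: [0.679, 0.734, 0.0, -0.0]
force: [0.1, -0.2, -0.3]
finger_gap: 0.996
gripper_force: 0.0
t: 3.25
tcp_pos: [0.4253, 0.0215, 0.2918]
tool_rot: [0.677, 0.736, 0.001, 0.001]
force: [0.1, -0.5, 0.8]
finger_gap: 1.001
gripper_force: 0.0
(array([0.42245616, 0.0211935 , 0.28686122]), array([[-0.08065367,  0.99669537, -0.00966099],
       [ 0.99673811,  0.08067727,  0.00207822],
       [ 0.00285077, -0.00946186, -0.99995117]])) 94.62615843803549 [0.1288 0.0112 0.174 ]
```

View pics/w1.png

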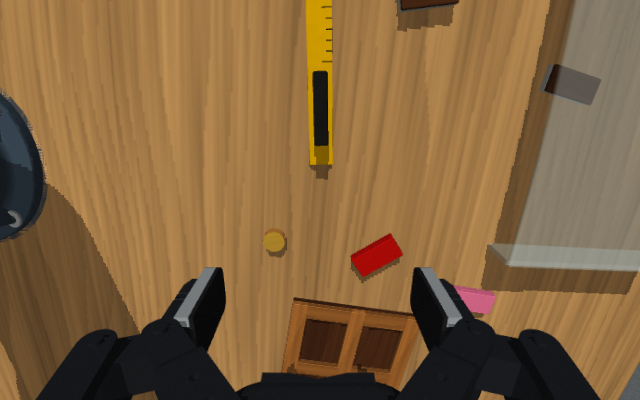

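View pics/top2.png

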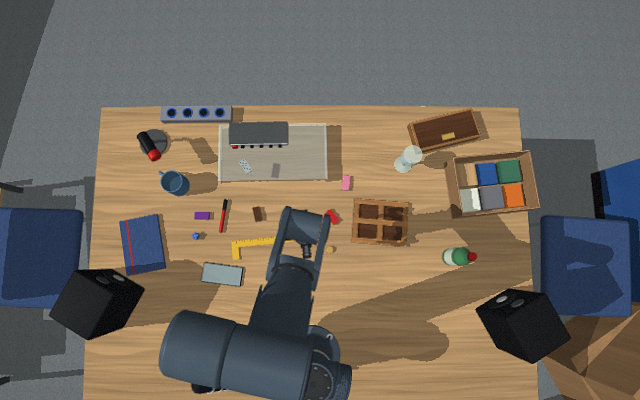

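The wrist view shows the rib at (320,108) and only three tiles in all (two lost, one brown); the red and pink ones are look-alikes. I'll compute the rib's position from this view.

Run:
```python
from h import *
p,d,m=snap('wrist')
r=(p.max(2)<45); r[:,:290]=0; r[:,350:]=0; r[:40]=0; r[160:]=0
v,u=np.nonzero(r); print(u.min(),u.max(),v.min(),v.max())
w=onz(m,np.c_[u,v],.036)[:,:2]; print('rib',w.mean(0),w.min(0),w.max(0))
c=[w[:,0].mean(),(w[:,1].min()+w[:,1].max())/2]
print(go([c[0],c[1],.2]),go([*c,.078]),yaw())
T=tool()[1]; rv=R.from_matrix(T.T@R.from_euler('z',94.65,degrees=True).as_matrix()@np.diag([1,-1,-1.])).as_rotvec()/2/np.pi; print(rv)
```

```text
319 333 72 145
rib [0.42226973 0.08804632] [0.4131724  0.05308188] [0.43207764 0.12106578]
[0.134  0.0069 0.1823] [0.1336 0.0081 0.4263] 94.51652514025487
[-0.00081295 -0.00024196 -0.00037015]
```

```bash
python3 -m crank '[{"dp":[0.067,0.004,0.03],"delta_rot":[-0.0008,0,0],"fingers":1},{"dp":[0.067,0.004,0.03],"delta_rot":[0,0,0],"fingers":1},{"dp":[0,0,0.06],"delta_rot":[0,0,0],"fingers":1},{"dp":[0,0,0.06],"delta_rot":[0,0,0],"fingers":1},{"dp":[0,0,0.06],"delta_rot":[0,0,0],"fingers":1},{"dp":[0,0,0.06],"delta_rot":[0,0,0],"fingers":1},{"dp":[0,0,0.05],"delta_rot":[0,0,0],"fingers":0.2},{"dp":[0,0,0.03],"delta_rot":[0,0,0],"fingers":0.2},{"dp":[0,0,0],"delta_rot":[0,0,0],"fingers":0.2},{"dp":[0,0,0],"delta_rot":[0,0,0],"fingers":0.2}]'
python3 - <<'E'
from h import *
print(tool()[0],yaw(),go([.4223,.087,.084]),manip.sense()['force'])
E
```

```text
t: 4.23
tcp_pos: [0.427, 0.0861, 0.1029]
tool_rot: [0.679, 0.734, 0.002, 0.002]
force: [-0.5, 0.5, -0.9]
finger_gap: 0.598
gripper_force: 0.0
[0.42699366 0.08611279 0.10286361] 94.4266714313189 [ 0.0025 -0.0095  0.0377] [-0.53293758  0.45080489 -0.91097356]
```

```bash
python3 -m crank '[{"dp":[0.0025,-0.0095,0.019],"delta_rot":[0,0,0],"fingers":0},{"dp":[0,0,0.0187],"delta_rot":[0,0,0],"fingers":0},{"dp":[0,0,0],"delta_rot":[0,0,0],"fingers":-1},{"dp":[0,0,0],"delta_rot":[0,0,0],"fingers":-1},{"dp":[0,0,0],"delta_rot":[0,0,0],"fingers":-1},{"dp":[0,0,0],"delta_rot":[0,0,0],"fingers":-1},{"dp":[0,0,0],"delta_rot":[0,0,0],"fingers":-1},{"dp":[0,0,0],"delta_rot":[0,0,0],"fingers":-1},{"dp":[0,0,0],"delta_rot":[0,0,0],"fingers":-1},{"dp":[0,0,0],"delta_rot":[0,0,0],"fingers":-1}]' 100
python3 - <<'E'
from h import *
print(tool()[0],tool()[1].round(4),yaw(),manip.sense()['force'],manip.sense()['ft_torque'])
E
```

```text
t: 5.07
tcp_pos: [0.4215, 0.0874, 0.0845]
tool_rot: [0.678, 0.735, 0.003, 0.003]
force: [0.4, -0.9, 6.8]
finger_gap: 0.143
gripper_force: 98.2
[0.42145355 0.08739136 0.084465  ] [[-7.930e-02  9.968e-01  7.600e-03]
 [ 9.968e-01  7.940e-02  0.000e+00]
 [-6.000e-04  7.600e-03 -1.000e+00]] 94.5511982836492 [ 0.4407487  -0.94387627  6.78400272] [-0.10909398  0.1258901   0.25304412]
```

```bash
python3 -m crank '[{"dp":[0,0,-0.05],"delta_rot":[0,0,0],"fingers":-1},{"dp":[0,0,-0.05],"delta_rot":[0,0,0],"fingers":-1},{"dp":[0,0,-0.04],"delta_rot":[0,0,0],"fingers":-1},{"dp":[0,0,0],"delta_rot":[0,0,0.012],"fingers":-1},{"dp":[0,0,0],"delta_rot":[0,0,0.0185],"fingers":-1},{"dp":[0,0,0],"delta_rot":[0,0,0.0185],"fingers":-1},{"dp":[0,0,0],"delta_rot":[0,0,0.0185],"fingers":-1},{"dp":[0,0,0],"delta_rot":[0,0,0.0185],"fingers":-1},{"dp":[0,0,0],"delta_rot":[0,0,0.0185],"fingers":-1},{"dp":[0,0,0],"delta_rot":[0,0,0.0185],"fingers":-1},{"dp":[0,0,0],"delta_rot":[0,0,0.0185],"fingers":-1},{"dp":[0,0,0],"delta_rot":[0,0,0.0185],"fingers":-1}]' 120
python3 -m crank '[{"dp":[0,0,0],"delta_rot":[0,0,0.0185],"fingers":-1},{"dp":[0,0,0],"delta_rot":[0,0,0.0185],"fingers":-1},{"dp":[0,0,0],"delta_rot":[0,0,0.0185],"fingers":-1},{"dp":[0,0,0],"delta_rot":[0,0,0.0185],"fingers":-1},{"dp":[0,0,0],"delta_rot":[0,0,0.0185],"fingers":-1},{"dp":[0,0,0],"delta_rot":[0,0,0.01],"fingers":-1},{"dp":[0,0,0],"delta_rot":[0,0,0],"fingers":-1},{"dp":[0,0,0],"delta_rot":[0,0,0],"fingers":-1}]'
python3 - <<'E'
from h import *
print(tool()[0],tool()[1].round(4),yaw(),manip.sense()['finger_gap'])
p,d,m=snap('wrist','w2'); p,d,m=snap('top')
cv2.imwrite('pics/top3c.png',cv2.resize(p[100:290,190:340],(600,760)[:2] and (470,595),interpolation=cv2.INTER_CUBIC)[:,:,::-1])
print(go([.41,.103,.155]))
E
```

```text
t: 6.07
tcp_pos: [0.4202, 0.0875, 0.1538]
tool_rot: [0.95, 0.314, 0.003, 0.001]
force: [0.0, -0.1, -0.6]
finger_gap: 0.132
gripper_force: 117.5
t: 6.73
tcp_pos: [0.4202, 0.0875, 0.1537]
tool_rot: [1.0, 0.001, 0.003, -0.0]
force: [-0.3, -0.3, -0.7]
finger_gap: 0.139
gripper_force: 117.5
[0.42023199 0.08751268 0.15367344] [[ 1.0e+00  1.4e-03  5.3e-03]
 [ 1.4e-03 -1.0e+00  4.0e-04]
 [ 5.3e-03 -4.0e-04 -1.0e+00]] 0.07952603289507715 0.13871760051371132
[-0.0204 -0.031  -0.003 ]
```

View pics/w2.png

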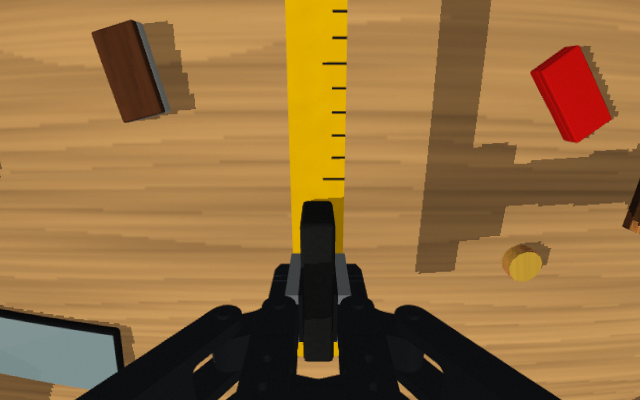

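The ruler is held straight, with the brown tile at (130,70) to the left of the blade. I'll take the light tile first with the ruler at yaw 20°, so the blade clears the brown tile.

```bash
python3 -m crank '[{"dp":[0,0,0],"delta_rot":[0,0,-0.0185],"fingers":-1},{"dp":[0,0,0],"delta_rot":[0,0,-0.0185],"fingers":-1},{"dp":[0,0,0],"delta_rot":[0,0,-0.0185],"fingers":-1},{"dp":[0.0086,-0.047,0.03],"delta_rot":[0,0,0],"fingers":-1},{"dp":[0,0,0.03],"delta_rot":[0,0,0],"fingers":-1},{"dp":[0,0,0.03],"delta_rot":[0,0,0],"fingers":-1},{"dp":[0,0,0],"delta_rot":[0,0,0],"fingers":-1},{"dp":[0,0,0],"delta_rot":[0,0,0],"fingers":-1}]'
python3 - <<'E'
from h import *
print(tool()[0],yaw(),go([.416,.111,.1065]),go([.576,.169,.1065]))
p,d,m=snap('top')
y=(p[:,:,0].astype(int)-p[:,:,2]>100); y[:150]=0;y[262:]=0;y[:,:200]=0;y[:,320:]=0
v,u=np.nonzero(y); dd=d[v,u]; w=np.array(m['origin'])+rays(m,np.c_[u,v])*dd[:,None]
ok=(w[:,2]>.015)&(w[:,2]<.06); w=w[ok]; print(len(w))
for a in np.arange(.4,.66,.03):
    s=w[(w[:,0]>a)&(w[:,0]<a+.03)]
    if len(s): print(round(a,2),len(s),s.mean(0).round(4))
print('far',w[w[:,0].argmax()],'left',w[w[:,1].argmax()])
l=(p.min(2)>140); l[:155]=0;l[178:]=0;l[:,:236]=0;l[:,256:]=0
v,u=np.nonzero(l); print('light',len(u),onz(m,[[u.mean(),v.mean()]],.014))
E
```

```text
t: 7.5
tcp_pos: [0.4162, 0.1111, 0.108]
tool_rot: [0.985, 0.174, 0.002, 0.0]
force: [-0.5, 0.0, -1.5]
finger_gap: 0.14
gripper_force: 117.5
[0.41616241 0.11110376 0.10800786] 20.008712787529998 [-0.0004  0.0001  0.003 ] [0.34   0.0006 0.0041]
331
0.46 15 [0.487  0.1366 0.0306]
0.49 58 [0.5063 0.1502 0.0285]
0.52 59 [0.536  0.1576 0.0286]
0.55 62 [0.5675 0.1733 0.0297]
0.58 123 [0.5942 0.1981 0.0297]
0.61 14 [0.6131 0.1815 0.0279]
far [0.61863923 0.17345416 0.02601229] left [0.51355937 0.33562014 0.0158331 ]
light 99 [[0.70007931 0.25283543 0.014     ]]
```

```bash
python3 -m crank '[{"dp":[0.034,0,0],"delta_rot":[0,0,0],"fingers":-1},{"dp":[0.034,0,0],"delta_rot":[0,0,0],"fingers":-1},{"dp":[0.034,0,0],"delta_rot":[0,0,0],"fingers":-1},{"dp":[0.034,0,0],"delta_rot":[0,0,0],"fingers":-1},{"dp":[0.034,0,0],"delta_rot":[0,0,0],"fingers":-1},{"dp":[0.034,0,0],"delta_rot":[0,0,0],"fingers":-1},{"dp":[0.034,0,0],"delta_rot":[0,0,0],"fingers":-1},{"dp":[0.034,0,0],"delta_rot":[0,0,0],"fingers":-1},{"dp":[0.034,0,0],"delta_rot":[0,0,0],"fingers":-1},{"dp":[0.034,0,0],"delta_rot":[0,0,0],"fingers":-1},{"dp":[0,0,0],"delta_rot":[0,0,0],"fingers":-1},{"dp":[0,0,0],"delta_rot":[0,0,0],"fingers":-1}]'
python3 - <<'E'
from h import *
print(tool()[0],yaw(),go([.576,.169,.0855]))
p,d,m=snap('top'); cv2.imwrite('pics/in1.png',cv2.resize(p[110:240,200:340],(646,600),interpolation=cv2.INTER_CUBIC)[:,:,::-1])
E
```

```text
t: 8.55
tcp_pos: [0.5767, 0.169, 0.1101]
tool_rot: [0.985, 0.173, 0.003, 0.0]
force: [-1.2, 1.0, -1.3]
finger_gap: 0.139
gripper_force: 117.5
[0.5766631  0.16900564 0.11012507] 19.980236680842136 [-0.0015 -0.0005  0.0492]
```

View pics/in1.png

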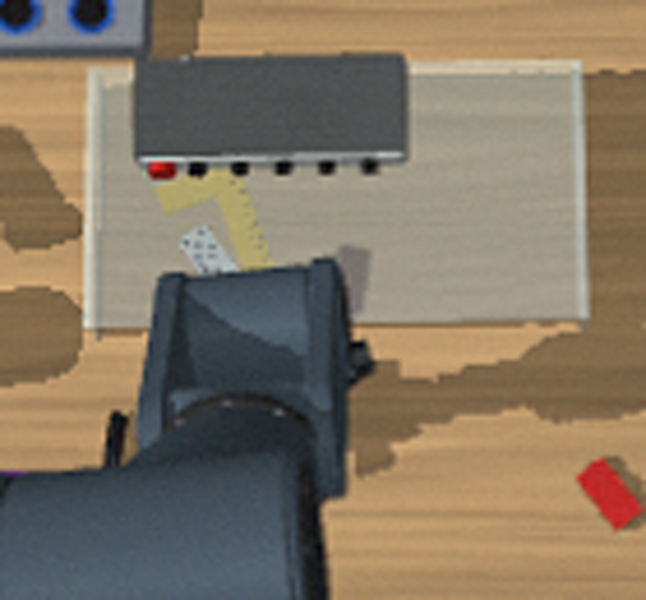

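The crop shows the foot (185,190) just behind the light tile (205,250), and the dark tile (352,270) clear of the blade. Lower it and pull.

```bash
python3 -m crank '[{"dp":[0,0,0.017],"delta_rot":[0,0,0],"fingers":-1},{"dp":[0,0,0.016],"delta_rot":[0,0,0],"fingers":-1},{"dp":[0,0,0.016],"delta_rot":[0,0,0],"fingers":-1},{"dp":[0,0,0],"delta_rot":[0,0,0],"fingers":-1},{"dp":[-0.015,0,0],"delta_rot":[0,0,0],"fingers":-1},{"dp":[-0.02,0,0],"delta_rot":[0,0,0],"fingers":-1},{"dp":[-0.02,0,0],"delta_rot":[0,0,0],"fingers":-1},{"dp":[-0.02,0,0],"delta_rot":[0,0,0],"fingers":-1},{"dp":[-0.02,0,0],"delta_rot":[0,0,0],"fingers":-1},{"dp":[-0.02,0,0],"delta_rot":[0,0,0],"fingers":-1},{"dp":[-0.02,0,0],"delta_rot":[0,0,0],"fingers":-1}]'
python3 -m crank '[{"dp":[-0.02,0,0],"delta_rot":[0,0,0],"fingers":-1},{"dp":[-0.02,0,0],"delta_rot":[0,0,0],"fingers":-1},{"dp":[-0.02,0,0],"delta_rot":[0,0,0],"fingers":-1},{"dp":[-0.02,0,0],"delta_rot":[0,0,0],"fingers":-1},{"dp":[-0.02,0,0],"delta_rot":[0,0,0],"fingers":-1},{"dp":[-0.02,0,0],"delta_rot":[0,0,0],"fingers":-1},{"dp":[-0.015,0,0],"delta_rot":[0,0,0],"fingers":-1},{"dp":[0,0,0],"delta_rot":[0,0,0],"fingers":-1}]'
python3 - <<'E'
from h import *
print(tool()[0],yaw())
p,d,m=snap('top','in2'); cv2.imwrite('pics/in2.png',cv2.resize(p[110:240,200:340],(646,600),interpolation=cv2.INTER_CUBIC)[:,:,::-1])
E
```

```text
t: 9.52
tcp_pos: [0.5144, 0.146, 0.0849]
tool_rot: [0.985, 0.173, 0.005, 0.0]
force: [4.1, 0.5, 3.3]
finger_gap: 0.135
gripper_force: 118.3
t: 10.18
tcp_pos: [0.4497, 0.1226, 0.0845]
tool_rot: [0.985, 0.173, 0.004, 0.0]
force: [2.9, 0.3, 7.3]
finger_gap: 0.135
gripper_force: 119.0
[0.44965606 0.12263225 0.08451245] 19.946869454747638
```

View pics/in2.png

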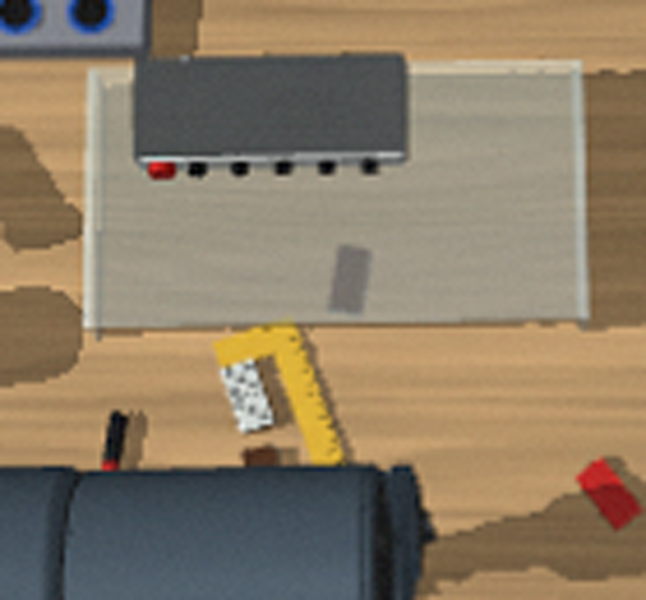

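The crop shows the light tile out in front at (247,395) with dots up. The dark tile is still at (350,280). Next I go for the dark one at yaw 0.

```bash
python3 -m crank '[{"dp":[0.006,0,-0.017],"delta_rot":[0,0,0],"fingers":-1},{"dp":[0,0,-0.017],"delta_rot":[0,0,0],"fingers":-1},{"dp":[0,0,-0.015],"delta_rot":[0,0,0],"fingers":-1},{"dp":[-0.04,0,0],"delta_rot":[0,0,0],"fingers":-1},{"dp":[-0.04,0,0],"delta_rot":[0,0,0],"fingers":-1},{"dp":[0,0,0],"delta_rot":[0,0,0.0185],"fingers":-1},{"dp":[0,0,0],"delta_rot":[0,0,0.0185],"fingers":-1},{"dp":[0,0,0],"delta_rot":[0,0,0.0185],"fingers":-1},{"dp":[0,0,0],"delta_rot":[0,0,0],"fingers":-1},{"dp":[0,0,0],"delta_rot":[0,0,0],"fingers":-1}]'
python3 - <<'E'
from h import *
print(tool()[0],yaw(),go([.41,.101,.1085]),go([.54,.101,.1085]))
E
```

```text
t: 11.07
tcp_pos: [0.4143, 0.1104, 0.1085]
tool_rot: [1.0, 0.001, 0.002, -0.0]
force: [0.6, -0.4, -0.4]
finger_gap: 0.14
gripper_force: 118.1
[0.41430675 0.11036178 0.10849173] 0.15721429671208867 [-0.0087  0.0187 -0.0001] [0.2513 0.0194 0.0011]
```

```bash
python3 -m crank '[{"dp":[0,0.0188,0.003],"delta_rot":[0,0,0],"fingers":-1},{"dp":[0.036,0,0],"delta_rot":[0,0,0],"fingers":-1},{"dp":[0.036,0,0],"delta_rot":[0,0,0],"fingers":-1},{"dp":[0.036,0,0],"delta_rot":[0,0,0],"fingers":-1},{"dp":[0.036,0,0],"delta_rot":[0,0,0],"fingers":-1},{"dp":[0.036,0,0],"delta_rot":[0,0,0],"fingers":-1},{"dp":[0.036,0,0],"delta_rot":[0,0,0],"fingers":-1},{"dp":[0.036,0,0],"delta_rot":[0,0,0],"fingers":-1},{"dp":[0,0,0],"delta_rot":[0,0,0],"fingers":-1},{"dp":[0,0,0],"delta_rot":[0,0,0],"fingers":-1}]'
python3 - <<'E'
from h import *
print(tool()[0],yaw(),go([.54,.101,.0855]))
p,d,m=snap('top'); cv2.imwrite('pics/in3.png',cv2.resize(p[110:240,200:340],(646,600),interpolation=cv2.INTER_CUBIC)[:,:,::-1])
E
```

```text
t: 11.9
tcp_pos: [0.5407, 0.1003, 0.1072]
tool_rot: [1.0, 0.0, 0.002, -0.0]
force: [-1.5, 0.2, -1.3]
finger_gap: 0.139
gripper_force: 118.1
[0.54068503 0.10030624 0.10716644] 0.030335024181772873 [-0.0016 -0.0014  0.0433]
```

View pics/in3.png

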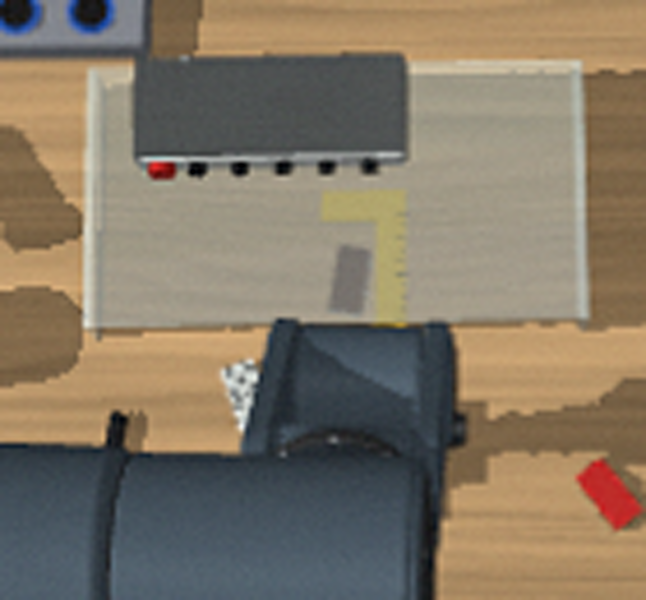

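The foot (365,205) is squarely behind the dark tile (350,278), with the blade clear of it. Pull.

```bash
python3 -m crank '[{"dp":[0,0,0.015],"delta_rot":[0,0,0],"fingers":-1},{"dp":[0,0,0.014],"delta_rot":[0,0,0],"fingers":-1},{"dp":[0,0,0.014],"delta_rot":[0,0,0],"fingers":-1},{"dp":[0,0,0],"delta_rot":[0,0,0],"fingers":-1},{"dp":[-0.015,0,0],"delta_rot":[0,0,0],"fingers":-1},{"dp":[-0.02,0,0],"delta_rot":[0,0,0],"fingers":-1},{"dp":[-0.02,0,0],"delta_rot":[0,0,0],"fingers":-1},{"dp":[-0.02,0,0],"delta_rot":[0,0,0],"fingers":-1},{"dp":[-0.02,0,0],"delta_rot":[0,0,0],"fingers":-1},{"dp":[-0.02,0,0],"delta_rot":[0,0,0],"fingers":-1},{"dp":[-0.02,0,0],"delta_rot":[0,0,0],"fingers":-1}]'
python3 -m crank '[{"dp":[-0.02,0,0],"delta_rot":[0,0,0],"fingers":-1},{"dp":[-0.02,0,0],"delta_rot":[0,0,0],"fingers":-1},{"dp":[-0.02,0,0],"delta_rot":[0,0,0],"fingers":-1},{"dp":[-0.02,0,0],"delta_rot":[0,0,0],"fingers":-1},{"dp":[-0.02,0,0],"delta_rot":[0,0,0],"fingers":-1},{"dp":[-0.015,0,0],"delta_rot":[0,0,0],"fingers":-1},{"dp":[0,0,0],"delta_rot":[0,0,0],"fingers":-1},{"dp":[0,0,0],"delta_rot":[0,0,0],"fingers":-1}]'
python3 - <<'E'
from h import *
print(tool()[0],yaw())
p,d,m=snap('top'); cv2.imwrite('pics/in4.png',cv2.resize(p[110:240,200:340],(646,600),interpolation=cv2.INTER_CUBIC)[:,:,::-1])
E
```

```text
t: 12.87
tcp_pos: [0.472, 0.101, 0.0857]
tool_rot: [1.0, -0.0, 0.002, -0.0]
force: [0.3, 0.6, -1.3]
finger_gap: 0.138
gripper_force: 118.0
t: 13.53
tcp_pos: [0.4154, 0.101, 0.0854]
tool_rot: [1.0, -0.0, 0.002, -0.0]
force: [0.6, -0.3, -0.6]
finger_gap: 0.136
gripper_force: 118.0
[0.41540099 0.10100869 0.085366  ] -0.011882370473677906
```

View pics/in4.png

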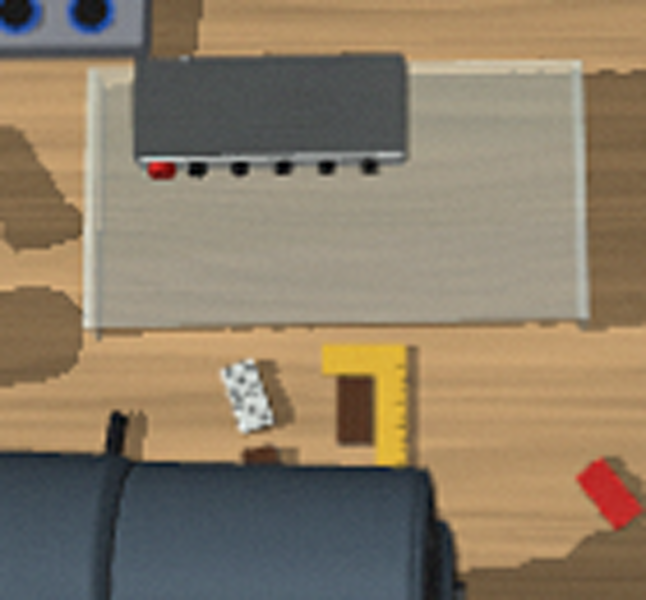

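Both lost tiles are out: light at (247,395), brown back up at (355,410). I'll lay the ruler back where it was.

```bash
python3 -m crank '[{"dp":[0.006,0,-0.04],"delta_rot":[0,0,0],"fingers":-1},{"dp":[0,0,-0.05],"delta_rot":[0,0,0],"fingers":-1},{"dp":[0,0,-0.03],"delta_rot":[0,0,-0.015],"fingers":-1},{"dp":[0,0,0],"delta_rot":[0,0,-0.019],"fingers":-1},{"dp":[0,0,0],"delta_rot":[0,0,-0.019],"fingers":-1},{"dp":[0,0,0],"delta_rot":[0,0,-0.019],"fingers":-1},{"dp":[0,0,0],"delta_rot":[0,0,-0.019],"fingers":-1},{"dp":[0,0,0],"delta_rot":[0,0,-0.019],"fingers":-1},{"dp":[0,0,0],"delta_rot":[0,0,-0.019],"fingers":-1},{"dp":[0,0,0],"delta_rot":[0,0,-0.019],"fingers":-1},{"dp":[0,0,0],"delta_rot":[0,0,-0.019],"fingers":-1},{"dp":[0,0,0],"delta_rot":[0,0,-0.019],"fingers":-1}]'
python3 -m crank '[{"dp":[0,0,0],"delta_rot":[0,0,-0.019],"fingers":-1},{"dp":[0,0,0],"delta_rot":[0,0,-0.019],"fingers":-1},{"dp":[0,0,0],"delta_rot":[0,0,-0.019],"fingers":-1},{"dp":[0,0,0],"delta_rot":[0,0,-0.019],"fingers":-1},{"dp":[0,0,0],"delta_rot":[0,0,0],"fingers":-1},{"dp":[0,0,0],"delta_rot":[0,0,0],"fingers":-1}]'
python3 - <<'E'
from h import *
print(tool()[0],yaw(),go([.42,.087,.085]))
E
```

```text
t: 14.58
tcp_pos: [0.4193, 0.1009, 0.1455]
tool_rot: [0.833, 0.554, 0.003, 0.002]
force: [-0.9, 0.3, -1.7]
finger_gap: 0.14
gripper_force: 118.0
t: 15.08
tcp_pos: [0.4191, 0.1009, 0.1455]
tool_rot: [0.681, 0.732, 0.002, 0.002]
force: [0.1, -0.9, -1.9]
finger_gap: 0.135
gripper_force: 118.0
[0.41907982 0.10091504 0.14546009] 94.13330763710107 [-0.0279 -0.0009  0.1209]
```

```bash
python3 -m crank '[{"dp":[-0.014,0,0.03],"delta_rot":[0,0,-0.001],"fingers":-1},{"dp":[-0.014,0,0.03],"delta_rot":[0,0,0],"fingers":-1},{"dp":[0,0,0.03],"delta_rot":[0,0,0],"fingers":-1},{"dp":[0,0,0.018],"delta_rot":[0,0,0],"fingers":-1},{"dp":[0,0,0.01],"delta_rot":[0,0,0],"fingers":-1},{"dp":[0,0,0.004],"delta_rot":[0,0,0],"fingers":-1},{"dp":[0,0,0],"delta_rot":[0,0,0],"fingers":-1},{"dp":[0,0,0],"delta_rot":[0,0,0],"fingers":0},{"dp":[0,0,0],"delta_rot":[0,0,0],"fingers":0},{"dp":[0,0,0],"delta_rot":[0,0,0],"fingers":0},{"dp":[0,0,0],"delta_rot":[0,0,0],"fingers":0},{"dp":[0,0,0],"delta_rot":[0,0,0],"fingers":0}]' 40
python3 -m crank '[{"dp":[0,0,-0.03],"delta_rot":[0,0,0],"fingers":0},{"dp":[0,0,-0.05],"delta_rot":[0,0,0],"fingers":0.5},{"dp":[0,0,-0.06],"delta_rot":[0,0,0],"fingers":1},{"dp":[0,0,-0.06],"delta_rot":[0,0,0],"fingers":1},{"dp":[0,0,-0.06],"delta_rot":[0,0,0],"fingers":1},{"dp":[0,0,-0.06],"delta_rot":[0,0,0],"fingers":1},{"dp":[0,0.04,-0.06],"delta_rot":[0,0,0],"fingers":1},{"dp":[0,0,0],"delta_rot":[0,0,0],"fingers":1},{"dp":[0,0,0],"delta_rot":[0,0,0],"fingers":1}]'
python3 - <<'E'
from h import *
print(tool()[0],yaw())
snap('wrist','w3')
E
```

```text
t: 16.08
tcp_pos: [0.4199, 0.0871, 0.0845]
tool_rot: [0.678, 0.735, 0.002, 0.002]
force: [0.4, -0.3, -0.3]
finger_gap: 0.5
gripper_force: 0.0
t: 16.83
tcp_pos: [0.4403, 0.0886, 0.2762]
tool_rot: [0.678, 0.735, 0.004, 0.004]
force: [-1.2, 0.3, -1.0]
finger_gap: 0.996
gripper_force: 0.0
[0.44031491 0.08855653 0.27622621] 94.66943902011856
```

View pics/w3.png

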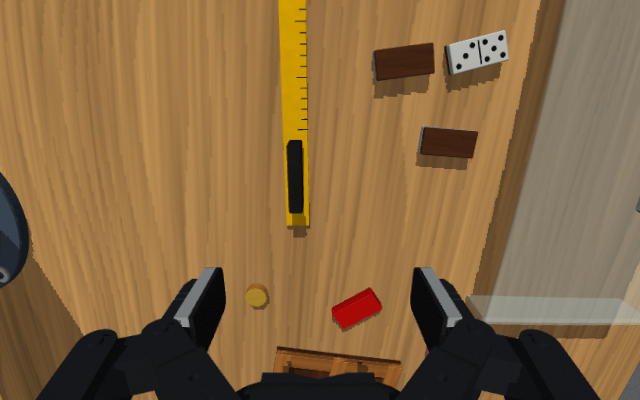

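Wrist view: brown tiles at (404,62) and (448,143), the white dots-up tile at (477,53), and the ruler flat on the table.

```bash
cat >> h.py <<'E'
def tiles(cam='wrist',z=.014,roi=None,bt=95,wt=130):
    p,d,m=snap(cam); q=p.astype(int)
    br=(q[:,:,0]<bt)&(q[:,:,0]>45)&(q[:,:,0]-q[:,:,2]>18); wh=(q.min(2)>wt)&(q.max(2)-q.min(2)<30)
    k=np.ones((5,5),np.uint8)
    for n,ms in(('brown',br),('white',cv2.morphologyEx(wh.astype(np.uint8),cv2.MORPH_CLOSE,k)>0)):
        ms=ms.copy()
        if roi: r=np.zeros_like(ms); r[roi[1]:roi[3],roi[0]:roi[2]]=1; ms&=r
        cs,_=cv2.findContours(ms.astype(np.uint8),cv2.RETR_EXTERNAL,cv2.CHAIN_APPROX_NONE)
        for c in cs:
            if cv2.contourArea(c)<60: continue
            w=onz(m,c[:,0,:],z)[:,:2]
            (cx,cy),(a,b),an=cv2.minAreaRect((w*1000).astype(np.float32))
            if a<b: a,b,an=b,a,an+90
            if 35<a<70 and 15<b<45: print(n,'px',c[:,0].mean(0).round(),'xy',round(cx/1000,4),round(cy/1000,4),'size',round(a),round(b),'yaw',round((an+90)%180-90,1))
E
python3 - <<'E'
from h import *
tiles()
tiles('top')
E
```

```text
brown px [305. 371.] xy 0.4477 -0.174 size 66 21 yaw -8.4
brown px [448. 147.] xy 0.5713 0.1266 size 59 39 yaw 0.7
brown px [406.  70.] xy 0.5168 0.1968 size 56 44 yaw 13.7
white px [483.  52.] xy 0.5851 0.2209 size 55 27 yaw 20.2
brown px [277. 199.] xy 0.5709 0.1286 size 54 23 yaw 0.5
white px [449. 259.] xy 0.3398 -0.5164 size 65 29 yaw 29.5
white px [253. 195.] xy 0.5847 0.2194 size 55 26 yaw 19.2
```

```bash
python3 -m crank '[{"dp":[0,0,0],"delta_rot":[0,0,0.0189],"fingers":0.5},{"dp":[0,0,0],"delta_rot":[0,0,0.0189],"fingers":0.5},{"dp":[0,0,0],"delta_rot":[0,0,0.0189],"fingers":0.5},{"dp":[0,0,0],"delta_rot":[0,0,0.0189],"fingers":0.5},{"dp":[0,0,0],"delta_rot":[0,0,0.0189],"fingers":0.5},{"dp":[0,0,0],"delta_rot":[0,0,0.0189],"fingers":0.5},{"dp":[0,0,0],"delta_rot":[0,0,0.0189],"fingers":0.5},{"dp":[0,0,0],"delta_rot":[0,0,0.0189],"fingers":0.5},{"dp":[0,0,0],"delta_rot":[0,0,0.0189],"fingers":0.5},{"dp":[0,0,0],"delta_rot":[0,0,0.0189],"fingers":0.5},{"dp":[0,0,0],"delta_rot":[0,0,0.0185],"fingers":0.5}]'
python3 -m crank '[{"dp":[0.06,-0.025,0],"delta_rot":[0,0,0],"fingers":0.5},{"dp":[0.06,-0.025,0],"delta_rot":[0,0,0],"fingers":0.5},{"dp":[0.06,-0.025,0.03],"delta_rot":[0,0,0],"fingers":0.5},{"dp":[0.06,-0.025,0.05],"delta_rot":[0,0,0],"fingers":0.5},{"dp":[0.04,-0.025,0.05],"delta_rot":[0,0,0],"fingers":0.5},{"dp":[0,-0.025,0.03],"delta_rot":[0,0,0],"fingers":0.5},{"dp":[0,0,0],"delta_rot":[0,0,0],"fingers":0.5},{"dp":[0,0,0],"delta_rot":[0,0,0],"fingers":0.5}]'
python3 - <<'E'
from h import *
print(tool()[0],yaw(),go([.585,.2205,.1]))
tiles()
cv2.imwrite('pics/w4.png',snap('wrist')[0][:,:,::-1])
E
```

```text
t: 17.9
tcp_pos: [0.4372, 0.0886, 0.2726]
tool_rot: [0.985, 0.17, -0.0, -0.0]
force: [-0.3, 0.3, 0.5]
finger_gap: 0.751
gripper_force: 0.0
t: 18.57
tcp_pos: [0.5429, 0.2068, 0.1924]
tool_rot: [0.985, 0.174, -0.001, 0.0]
force: [0.3, 0.5, -0.0]
finger_gap: 0.749
gripper_force: 0.0
[0.54285814 0.20684434 0.19235731] 20.052197833352654 [0.089  0.0032 0.1845]
brown px [310. 227.] xy 0.5168 0.2047 size 57 28 yaw 13.0
brown px [419. 193.] xy 0.5739 0.1328 size 56 29 yaw 0.2
white px [320. 141.] xy 0.5852 0.2206 size 55 27 yaw 20.1
```

```bash
python3 -m crank '[{"dp":[0.0445,0.0015,0.02],"delta_rot":[0,0,0],"fingers":0.5},{"dp":[0.0445,0.0015,0.04],"delta_rot":[0,0,0],"fingers":0.5},{"dp":[0,0,0.04],"delta_rot":[0,0,0],"fingers":0.5},{"dp":[0,0,0.04],"delta_rot":[0,0,0],"fingers":0.5},{"dp":[0,0,0.04],"delta_rot":[0,0,0],"fingers":0.2},{"dp":[0,0,0.03],"delta_rot":[0,0,0],"fingers":0},{"dp":[0,0,0.02],"delta_rot":[0,0,0],"fingers":0},{"dp":[0,0,0],"delta_rot":[0,0,0],"fingers":0},{"dp":[0,0,0],"delta_rot":[0,0,0],"fingers":0}]' 50
python3 - <<'E'
from h import *
print(tool()[0],yaw(),go([.585,.2205,.076]),manip.sense()['force'])
E
```

```text
t: 19.42
tcp_pos: [0.5885, 0.2201, 0.081]
tool_rot: [0.985, 0.173, 0.003, 0.0]
force: [0.1, -0.2, 0.6]
finger_gap: 0.499
gripper_force: 0.0
[0.58846239 0.22012196 0.08104951] 19.915380017681134 [-0.0063 -0.0031  0.0101] [ 0.05212821 -0.15061156  0.6329484 ]
```

```bash
python3 -m crank '[{"dp":[-0.0063,-0.003,0.01],"delta_rot":[0,0,0],"fingers":-1},{"dp":[0,0,0],"delta_rot":[0,0,0],"fingers":-1},{"dp":[0,0,0],"delta_rot":[0,0,0],"fingers":-1},{"dp":[0,0,0],"delta_rot":[0,0,0],"fingers":-1},{"dp":[0,0,0],"delta_rot":[0,0,0],"fingers":-1},{"dp":[0,0,0],"delta_rot":[0,0,0],"fingers":-1},{"dp":[0,0,-0.03],"delta_rot":[0,0,0],"fingers":-1},{"dp":[0,0,-0.05],"delta_rot":[0,0,0],"fingers":-1},{"dp":[0,0,-0.06],"delta_rot":[0,0,0],"fingers":-1},{"dp":[0,0,-0.06],"delta_rot":[0,0,0],"fingers":-1}]' 60
python3 -m crank '[{"dp":[0,0,0],"delta_rot":[0,0,-0.018],"fingers":-1},{"dp":[0,0,0],"delta_rot":[0,0,-0.018],"fingers":-1},{"dp":[0,0,0],"delta_rot":[0,0,-0.018],"fingers":-1},{"dp":[0,0,0],"delta_rot":[0,0,-0.018],"fingers":-1},{"dp":[0,0,0],"delta_rot":[0,0,-0.018],"fingers":-1},{"dp":[0,0,0],"delta_rot":[0,0,-0.018],"fingers":-1},{"dp":[0,0,0],"delta_rot":[0,0,-0.018],"fingers":-1},{"dp":[0,0,0],"delta_rot":[0,0,-0.018],"fingers":-1},{"dp":[0,0,0],"delta_rot":[0,0,-0.018],"fingers":-1},{"dp":[0,0,0],"delta_rot":[0,0,-0.0182],"fingers":-1},{"dp":[0,0,0],"delta_rot":[0,0,0],"fingers":-1}]'
python3 - <<'E'
from h import *
print(tool()[0],yaw(),go([.5261,-.2175,.18]))
E
```

```text
t: 20.25
tcp_pos: [0.5832, 0.221, 0.1755]
tool_rot: [0.985, 0.173, 0.001, 0.0]
force: [-0.4, -0.7, -0.7]
finger_gap: 0.306
gripper_force: 60.1
t: 21.17
tcp_pos: [0.5837, 0.2211, 0.1751]
tool_rot: [0.738, 0.675, 0.002, 0.001]
force: [0.4, -0.8, -0.2]
finger_gap: 0.305
gripper_force: 60.1
[0.58372711 0.22106509 0.175104  ] 84.95003029019055 [-0.8839 -0.0376 -0.0105]
```

```bash
python3 -m crank '[{"dp":[-0.0737,-0.003,0],"delta_rot":[0,0,0],"fingers":-1},{"dp":[-0.0737,-0.003,0],"delta_rot":[0,0,0],"fingers":-1},{"dp":[-0.0737,-0.003,0],"delta_rot":[0,0,0],"fingers":-1},{"dp":[-0.0737,-0.003,0],"delta_rot":[0,0,0],"fingers":-1},{"dp":[-0.0737,-0.003,0],"delta_rot":[0,0,0],"fingers":-1},{"dp":[-0.0737,-0.003,0],"delta_rot":[0,0,0],"fingers":-1},{"dp":[-0.0737,-0.003,0],"delta_rot":[0,0,0],"fingers":-1},{"dp":[-0.0737,-0.003,0],"delta_rot":[0,0,0],"fingers":-1},{"dp":[-0.0737,-0.003,0],"delta_rot":[0,0,0],"fingers":-1},{"dp":[-0.0737,-0.003,0],"delta_rot":[0,0,0],"fingers":-1},{"dp":[-0.0737,-0.003,0],"delta_rot":[0,0,0],"fingers":-1},{"dp":[-0.0737,-0.003,0],"delta_rot":[0,0,0],"fingers":-1}]'
python3 -m crank '[{"dp":[0,0,0.03],"delta_rot":[0,0,0],"fingers":-1},{"dp":[0,0,0.03],"delta_rot":[0,0,0],"fingers":-1},{"dp":[0,0,0],"delta_rot":[0,0,0],"fingers":-1},{"dp":[0,0,0],"delta_rot":[0,0,0],"fingers":-1}]'
python3 - <<'E'
from h import *
print(tool()[0],yaw(),go([.5261,-.2175,.086]),manip.sense()['finger_gap'])
p,d,m=snap('wrist'); cv2.imwrite('pics/w5.png',p[:,:,::-1])
E
```

```text
t: 22.17
tcp_pos: [0.5258, -0.2194, 0.1748]
tool_rot: [0.739, 0.673, 0.002, 0.001]
force: [0.8, -0.1, 0.1]
finger_gap: 0.303
gripper_force: 60.1
t: 22.5
tcp_pos: [0.5258, -0.2174, 0.1441]
tool_rot: [0.739, 0.674, 0.002, 0.0]
force: [-0.2, -0.4, 0.2]
finger_gap: 0.305
gripper_force: 60.1
[ 0.52584805 -0.2173942   0.14414526] 84.7157584685668 [-0.0004  0.0002  0.1163] 0.3049045233171213
```

View pics/w5.png

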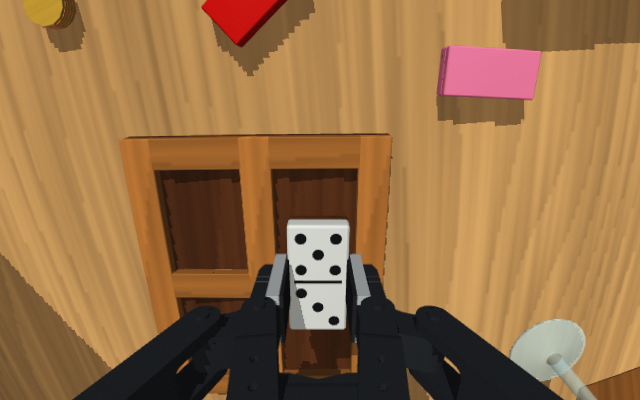

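The tile is in the grip over the far-left recess, dots up at (318,275). Lower and release.

```bash
python3 -m crank '[{"dp":[0,0,0.035],"delta_rot":[0,0,0],"fingers":-1},{"dp":[0,0,0.035],"delta_rot":[0,0,0],"fingers":-1},{"dp":[0,0,0.03],"delta_rot":[0,0,0],"fingers":-1},{"dp":[0,0,0.016],"delta_rot":[0,0,0],"fingers":-1},{"dp":[0,0,0],"delta_rot":[0,0,0],"fingers":-1},{"dp":[0,0,0],"delta_rot":[0,0,0],"fingers":-0.1},{"dp":[0,0,0],"delta_rot":[0,0,0],"fingers":-0.1},{"dp":[0,0,0],"delta_rot":[0,0,0],"fingers":-0.1},{"dp":[0,0,-0.04],"delta_rot":[0,0,0],"fingers":0},{"dp":[0,0,-0.06],"delta_rot":[0,0,0],"fingers":1},{"dp":[0,0,-0.08],"delta_rot":[0,0,0],"fingers":1},{"dp":[0,0,-0.08],"delta_rot":[0,0,0],"fingers":1}]'
python3 - <<'E'
from h import *
print(tool()[0],yaw(),go([.48,.06,.25]))
tiles(z=.02)
tiles('top')
E
```

```text
t: 23.55
tcp_pos: [0.5257, -0.2175, 0.2183]
tool_rot: [0.738, 0.674, 0.002, 0.001]
force: [0.6, -0.3, -0.0]
finger_gap: 0.903
gripper_force: 0.0
[ 0.52571126 -0.21748598  0.21829637] 84.82530580022791 [ 0.5446 -0.1409 -0.0631]
white px [620. 396.] xy 0.8726 -0.5069 size 63 15 yaw -12.9
white px [318. 191.] xy 0.5267 -0.2164 size 56 27 yaw 83.1
brown px [263. 210.] xy 0.5269 0.1811 size 52 25 yaw 14.8
brown px [277. 198.] xy 0.5727 0.1305 size 50 27 yaw 0.5
```

The tile is seated in recess 3 to within 1 mm. Brown tile c was knocked and is now at (0.527, 0.181). Next is b: I grip it by its ends with the tool leaned 30°, so that a later opposite lean of 45° stands it on its long edge.

```bash
python3 -m crank '[{"dp":[0.03,0,0],"delta_rot":[0,0,-0.0145],"fingers":0.7},{"dp":[0.076,0.004,0],"delta_rot":[0,0,0],"fingers":0.7},{"dp":[0.076,0.004,0],"delta_rot":[0,0,0],"fingers":0.7},{"dp":[0.076,0.004,0],"delta_rot":[0,0,0],"fingers":0.7},{"dp":[0.076,0.004,0],"delta_rot":[0,0,0],"fingers":0.7},{"dp":[0.076,0.004,0],"delta_rot":[0,0,0],"fingers":0.7},{"dp":[0.076,0.004,0.02],"delta_rot":[0,0,0],"fingers":0.7},{"dp":[0.076,0.004,0.02],"delta_rot":[0,0,0],"fingers":0.7},{"dp":[0,0.01,0],"delta_rot":[0,0.0195,0],"fingers":0.7},{"dp":[0,0.01,0],"delta_rot":[0,0.0195,0],"fingers":0.7},{"dp":[0,0.01,0],"delta_rot":[0,0.0195,0],"fingers":0.7},{"dp":[0,0.01,0],"delta_rot":[0,0.0195,0],"fingers":0.7}]'
python3 -m crank '[{"dp":[0,0,0],"delta_rot":[0,0.0053,0],"fingers":0.7},{"dp":[0,0,0],"delta_rot":[0,0,0],"fingers":0.7},{"dp":[0,0,0],"delta_rot":[0,0,0],"fingers":0.7}]'
python3 - <<'E'
from h import *
p,T=tool(); print(p,T.round(3),manip.sense()['q'].round(2))
tiles()
c=np.array([.573,.1315,.007]); t=c-.0685*T[:,2]; print(go(t-.06*T[:,2]),go(t))
E
```

```text
t: 24.65
tcp_pos: [0.562, 0.0645, 0.1982]
tool_rot: [0.684, 0.687, 0.176, -0.171]
force: [-1.2, -0.4, -0.7]
finger_gap: 0.849
gripper_force: 0.0
t: 24.9
tcp_pos: [0.5612, 0.0627, 0.1969]
tool_rot: [0.683, 0.683, 0.184, -0.181]
force: [-0.6, -0.0, 0.5]
finger_gap: 0.849
gripper_force: 0.0
[0.56121252 0.06271989 0.19691096] [[-0.002  1.     0.004]
 [ 0.866  0.     0.499]
 [ 0.499  0.004 -0.866]] [-0.29  0.64  1.7   0.59  1.04 -0.65]
brown px [331. 230.] xy 0.5735 0.1313 size 55 29 yaw 0.0
brown px [279. 173.] xy 0.5275 0.1823 size 55 28 yaw 13.0
[-0.0717  0.0221  0.1408] [-0.0717  0.0221  0.2608]
```

```bash
python3 -m crank '[{"dp":[-0.036,0.012,0.03],"delta_rot":[0,0,0],"fingers":0.7},{"dp":[-0.036,0.011,0.04],"delta_rot":[0,0,0],"fingers":0.7},{"dp":[0,0,0.04],"delta_rot":[0,0,0],"fingers":0.7},{"dp":[0,0,0.04],"delta_rot":[0,0,0],"fingers":0.7},{"dp":[0,0,0.04],"delta_rot":[0,0,0],"fingers":0.7},{"dp":[0,0,0.03],"delta_rot":[0,0,0],"fingers":0.7},{"dp":[0,0,0],"delta_rot":[0,0,0],"fingers":0.7},{"dp":[0,0,0],"delta_rot":[0,0,0],"fingers":0.7}]'
python3 - <<'E'
from h import *
p,T=tool(); print(T.round(3)[:,2])
c=np.array([.5735,.1315,.007]); t=c-.0685*T[:,2]; print(go(t))
E
```

```text
t: 25.62
tcp_pos: [0.573, 0.088, 0.0838]
tool_rot: [0.682, 0.684, 0.184, -0.182]
force: [0.3, -0.4, 0.8]
finger_gap: 0.85
gripper_force: 0.0
[ 0.002  0.5   -0.866]
[-0.0014  0.0006  0.0395]
```

Grip, then lift along world z (tool axes −0.5, 0, −0.866 … i.e. x +0.5, z −0.866).

```bash
python3 -m crank '[{"dp":[-0.0014,0,0.02],"delta_rot":[0,0,0],"fingers":0.7},{"dp":[0,0,0.019],"delta_rot":[0,0,0],"fingers":0.7},{"dp":[0,0,0],"delta_rot":[0,0,0],"fingers":-1},{"dp":[0,0,0],"delta_rot":[0,0,0],"fingers":-1},{"dp":[0,0,0],"delta_rot":[0,0,0],"fingers":-1},{"dp":[0,0,0],"delta_rot":[0,0,0],"fingers":-1},{"dp":[0,0,0],"delta_rot":[0,0,0],"fingers":-1}]' 60
python3 - <<'E'
from h import *
print(manip.sense()['finger_gap'],manip.sense()['force'],tool())
E
python3 -m crank '[{"dp":[0.02,0,-0.034],"delta_rot":[0,0,0],"fingers":-1},{"dp":[0.03,0,-0.052],"delta_rot":[0,0,0],"fingers":-1},{"dp":[0.03,0,-0.052],"delta_rot":[0,0,0],"fingers":-1},{"dp":[0.03,0,-0.052],"delta_rot":[0,0,0],"fingers":-1},{"dp":[0,0,0],"delta_rot":[0,-0.018,0],"fingers":-1},{"dp":[0,0,0],"delta_rot":[0,-0.018,0],"fingers":-1},{"dp":[0,0,0],"delta_rot":[0,-0.018,0],"fingers":-1},{"dp":[0,0,0],"delta_rot":[0,-0.018,0],"fingers":-1},{"dp":[0,0,0],"delta_rot":[0,-0.0113,0],"fingers":-1}]'
python3 - <<'E'
from h import *
print(manip.sense()['finger_gap'],tool(),yaw())
E
```

```text
t: 26.2
tcp_pos: [0.5738, 0.096, 0.0671]
tool_rot: [0.682, 0.684, 0.185, -0.181]
force: [-1.7, -1.7, 4.1]
finger_gap: 0.633
gripper_force: 63.3
0.6333322719100651 [-1.70676446 -1.71302849  4.09324032] (array([0.57377913, 0.09601056, 0.06709524]), array([[-3.40003769e-03,  9.99983899e-01,  4.54327249e-03],
       [ 8.65854262e-01,  6.70967510e-04,  5.00295860e-01],
       [ 5.00284756e-01,  5.63483663e-03, -8.65842602e-01]]))
t: 26.95
tcp_pos: [0.5735, 0.0971, 0.1772]
tool_rot: [0.706, 0.708, 0.001, 0.004]
force: [0.1, 0.5, -0.1]
finger_gap: 0.632
gripper_force: 63.3
0.6320614096847517 (array([0.57350887, 0.09706084, 0.17723223]), array([[-0.0018389 ,  0.99996408,  0.00827332],
       [ 0.9999896 ,  0.00187335, -0.00415889],
       [-0.00417424,  0.00826559, -0.99995713]])) 90.10536200063063
```

```bash
python3 -m crank '[{"dp":[0,0,0],"delta_rot":[0,0,0.0193],"fingers":-1},{"dp":[0,0,0],"delta_rot":[0,0,0.0193],"fingers":-1},{"dp":[0,0,0],"delta_rot":[0,0,0.0193],"fingers":-1},{"dp":[0,0,0],"delta_rot":[0,0,0.0193],"fingers":-1},{"dp":[0,0,0],"delta_rot":[0,0,0.0193],"fingers":-1},{"dp":[0,0,0],"delta_rot":[0,0,0.0193],"fingers":-1},{"dp":[0,0,0],"delta_rot":[0,0,0.0193],"fingers":-1},{"dp":[0,0,0],"delta_rot":[0,0,0.0193],"fingers":-1},{"dp":[0,0,0],"delta_rot":[0,0,0.0193],"fingers":-1},{"dp":[0,0,0],"delta_rot":[0,0,0.0193],"fingers":-1},{"dp":[0,0,0],"delta_rot":[0,0,0.0193],"fingers":-1},{"dp":[0,0,0],"delta_rot":[0,0,0.0193],"fingers":-1}]'
python3 -m crank '[{"dp":[0,0,0],"delta_rot":[0,0,0.0185],"fingers":-1},{"dp":[-0.035,0.058,0],"delta_rot":[0,0,0],"fingers":-1},{"dp":[-0.035,0.058,0],"delta_rot":[0,0,0],"fingers":-1},{"dp":[-0.035,0.058,0],"delta_rot":[0,0,0],"fingers":-1},{"dp":[0,0,0],"delta_rot":[0,-0.018,0],"fingers":-1},{"dp":[0,0,0],"delta_rot":[0,-0.018,0],"fingers":-1},{"dp":[0,0,0],"delta_rot":[0,-0.018,0],"fingers":-1},{"dp":[0,0,0],"delta_rot":[0,-0.018,0],"fingers":-1},{"dp":[0,0,0],"delta_rot":[0,-0.018,0],"fingers":-1},{"dp":[0,0,0],"delta_rot":[0,-0.018,0],"fingers":-1},{"dp":[0,0,0],"delta_rot":[0,-0.017,0],"fingers":-1},{"dp":[0,0,0],"delta_rot":[0,0,0],"fingers":-1}]'
python3 - <<'E'
from h import *
p,T=tool(); print(p,T.round(3),manip.sense()['q'].round(2))
t=np.array([.47,.01,.0165])-.0685*T[:,2]; print(go(t))
E
```

```text
t: 27.95
tcp_pos: [0.5731, 0.0964, 0.1762]
tool_rot: [0.998, 0.055, 0.003, -0.0]
force: [0.7, -0.4, -0.1]
finger_gap: 0.633
gripper_force: 63.3
t: 28.95
tcp_pos: [0.5219, 0.0092, 0.1734]
tool_rot: [0.924, 0.0, -0.381, -0.0]
force: [0.8, -0.3, -1.5]
finger_gap: 0.63
gripper_force: 63.4
[0.52187322 0.00916524 0.17341451] [[ 0.709  0.    -0.705]
 [ 0.001 -1.     0.   ]
 [-0.705 -0.001 -0.709]] [-0.15  0.84  1.41 -0.11  1.67  1.45]
[ 0.1477 -0.0014  0.1587]
```

```bash
python3 -m crank '[{"dp":[0.025,0,0.027],"delta_rot":[0,0,0],"fingers":-1},{"dp":[0.025,0,0.027],"delta_rot":[0,0,0],"fingers":-1},{"dp":[0.025,0,0.027],"delta_rot":[0,0,0],"fingers":-1},{"dp":[0.025,0,0.027],"delta_rot":[0,0,0],"fingers":-1},{"dp":[0.02,0,0.021],"delta_rot":[0,0,0],"fingers":-1},{"dp":[0.014,0,0.015],"delta_rot":[0,0,0],"fingers":-1},{"dp":[0.009,0,0.01],"delta_rot":[0,0,0],"fingers":-1},{"dp":[0.005,0,0.005],"delta_rot":[0,0,0],"fingers":-1},{"dp":[0,0,0],"delta_rot":[0,0,0],"fingers":-1},{"dp":[0,0,0],"delta_rot":[0,0,0],"fingers":-1}]'
python3 - <<'E'
from h import *
p,T=tool(); t=np.array([.47,.01,.0158])-.0685*T[:,2]; print(go(t),manip.sense()['force'])
E
```

```text
t: 29.78
tcp_pos: [0.5175, 0.0093, 0.068]
tool_rot: [0.925, 0.0, -0.38, -0.0]
force: [-0.7, -0.4, 0.1]
finger_gap: 0.633
gripper_force: 63.4
[ 0.0058 -0.0014  0.004 ] [-0.74184771 -0.39664485  0.07115512]
```

```bash
python3 -m crank '[{"dp":[0.004,0,0.004],"delta_rot":[0,0,0],"fingers":-1},{"dp":[0,0,0],"delta_rot":[0,0,0],"fingers":-1}]'
python3 -m crank '[{"dp":[0,0,0],"delta_rot":[0,0,0],"fingers":0.6},{"dp":[0,0,0],"delta_rot":[0,0,0],"fingers":0.6},{"dp":[0,0,0],"delta_rot":[0,0,0],"fingers":0.6},{"dp":[0,0,0],"delta_rot":[0,0,0],"fingers":0.6},{"dp":[0,0,-0.03],"delta_rot":[0,0,0],"fingers":0.6},{"dp":[0,0,-0.05],"delta_rot":[0,0,0],"fingers":0.6},{"dp":[0,0,-0.05],"delta_rot":[0,0,0],"fingers":0.6},{"dp":[0,0,-0.05],"delta_rot":[0,0,0],"fingers":0.6},{"dp":[0,0,0],"delta_rot":[0,0,0],"fingers":0.6},{"dp":[0,0,0],"delta_rot":[0,0,0],"fingers":0.6}]'
python3 - <<'E'
from h import *
print(tool()[0]); p,d,m=snap('wrist'); cv2.imwrite('pics/w6.png',p[:,:,::-1])
E
```

```text
t: 29.95
tcp_pos: [0.5179, 0.0092, 0.0659]
tool_rot: [0.925, 0.0, -0.38, 0.0]
force: [0.7, -0.4, 4.0]
finger_gap: 0.632
gripper_force: 63.7
t: 30.78
tcp_pos: [0.5812, 0.0093, 0.1291]
tool_rot: [0.925, 0.0, -0.379, 0.0]
force: [-0.3, 0.8, -1.3]
finger_gap: 0.801
gripper_force: 0.0
[0.581181   0.00926637 0.12912331]
```

View pics/w6.png

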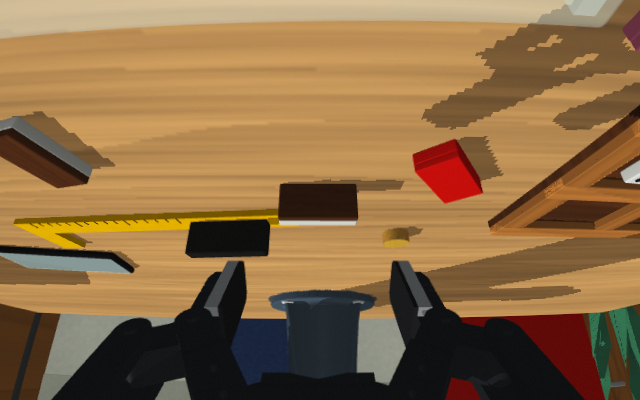

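The picture is upside down, with the base at the bottom. Tile b stands on its long edge at (318,203), its brown face outward (+x) and its ivory edge along (318,222). I'll locate it and go upright above it.

```bash
python3 - <<'E'
from h import *
p,d,m=snap('wrist')
print(onz(m,[[279,219],[358,219],[318,222]],.028).round(4)); print(onz(m,[[279,184],[358,184]],0).round(4))
E
python3 -m crank '[{"dp":[0,0,-0.04],"delta_rot":[0,0.018,0],"fingers":0.7},{"dp":[0,0,-0.04],"delta_rot":[0,0.018,0],"fingers":0.7},{"dp":[0,0,0],"delta_rot":[0,0.018,0],"fingers":0.7},{"dp":[0,0,0],"delta_rot":[0,0.018,0],"fingers":0.7},{"dp":[0,0,0],"delta_rot":[0,0.018,0],"fingers":0.7},{"dp":[0,0,0],"delta_rot":[0,0.018,0],"fingers":0.7},{"dp":[0,0,0],"delta_rot":[0,0.016,0],"fingers":0.7},{"dp":[-0.06,0,0],"delta_rot":[0,0,0],"fingers":0.7},{"dp":[-0.06,0,0],"delta_rot":[0,0,0],"fingers":0.7},{"dp":[-0.06,0,0],"delta_rot":[0,0,0],"fingers":0.7},{"dp":[0,0,0],"delta_rot":[0,0,0],"fingers":0.7},{"dp":[0,0,0],"delta_rot":[0,0,0],"fingers":0.7}]'
python3 - <<'E'
from h import *
p,d,m=snap('wrist'); cv2.imwrite('pics/w7.png',p[:,:,::-1]); print(tool()); tiles(z=.028)
q=p.astype(int); w=((q.min(2)>110)&(q.max(2)-q.min(2)<35)); w[:,:200]=0; w[:,450:]=0; w[300:]=0
n,l,s,c=cv2.connectedComponentsWithStats(w.astype(np.uint8))
for i in range(1,n):
    if s[i,4]>80: print(s[i],c[i],onz(m,[c[i]],.028))
E
```

```text
[[ 0.4753  0.0366  0.028 ]
 [ 0.4754 -0.0186  0.028 ]
 [ 0.4699  0.0094  0.028 ]]
[[ 0.4753  0.0381  0.    ]
 [ 0.4754 -0.0201  0.    ]]
t: 31.88
tcp_pos: [0.5132, 0.0099, 0.1577]
tool_rot: [1.0, -0.0, -0.004, -0.001]
force: [0.5, -0.4, 0.3]
finger_gap: 0.849
gripper_force: 0.0
(array([0.51573956, 0.00945641, 0.15806432]), array([[ 9.99994699e-01,  5.60314462e-05, -3.25547935e-03],
       [ 5.86612120e-05, -9.99999672e-01,  8.07706950e-04],
       [-3.25543302e-03, -8.07893639e-04, -9.99994375e-01]]))
brown px [ 73. 196.] xy 0.5324 0.1708 size 52 28 yaw 13.3
[279 273  80  10 794] [318.59949622 277.48488665] [[0.4709488  0.00961794 0.028     ]]
```

```bash
python3 -m crank '[{"dp":[-0.047,0,0],"delta_rot":[0,0,0],"fingers":0.7},{"dp":[-0.046,0,0.03],"delta_rot":[0,0,0],"fingers":0.7},{"dp":[0,0,0.04],"delta_rot":[0,0,0],"fingers":0.7},{"dp":[0,0,0.03],"delta_rot":[0,0,0],"fingers":0.7},{"dp":[0,0,0],"delta_rot":[0,0,0],"fingers":0.7},{"dp":[0,0,0],"delta_rot":[0,0,0],"fingers":0.7}]'
python3 - <<'E'
from h import *
print(go([.469,.0094,.078]),tool()[1][:,2])
E
```

```text
t: 32.48
tcp_pos: [0.4713, 0.0091, 0.1081]
tool_rot: [1.0, 0.0, -0.001, -0.0]
force: [1.0, -0.3, 0.1]
finger_gap: 0.853
gripper_force: 0.0
[-0.0044 -0.0005  0.0602] [-1.70126134e-03  4.92392847e-04 -9.99998432e-01]
```

```bash
python3 -m crank '[{"dp":[-0.0044,0,0.03],"delta_rot":[0,0,0],"fingers":0.7},{"dp":[0,0,0.03],"delta_rot":[0,0,0],"fingers":0.7},{"dp":[0,0,0],"delta_rot":[0,0,0],"fingers":-1},{"dp":[0,0,0],"delta_rot":[0,0,0],"fingers":-1},{"dp":[0,0,0],"delta_rot":[0,0,0],"fingers":-1},{"dp":[0,0,0],"delta_rot":[0,0,0],"fingers":-1},{"dp":[0,0,0],"delta_rot":[0,0,0],"fingers":-1},{"dp":[0,0,-0.04],"delta_rot":[0,0,0],"fingers":-1},{"dp":[0,0,-0.06],"delta_rot":[0,0,0],"fingers":-1},{"dp":[0,0,-0.06],"delta_rot":[0,0,0],"fingers":-1}]'
python3 -m crank '[{"dp":[0,0,0],"delta_rot":[0,-0.0175,0],"fingers":-1},{"dp":[0,0,0],"delta_rot":[0,-0.0175,0],"fingers":-1},{"dp":[0,0,0],"delta_rot":[0,-0.0175,0],"fingers":-1},{"dp":[0,0,0],"delta_rot":[0,-0.0175,0],"fingers":-1},{"dp":[0,0,0],"delta_rot":[0,-0.0175,0],"fingers":-1},{"dp":[0,0,0],"delta_rot":[0,-0.0175,0],"fingers":-1},{"dp":[0,0,0],"delta_rot":[0,-0.0175,0],"fingers":-1},{"dp":[0,0,0],"delta_rot":[0,-0.0175,0],"fingers":-1},{"dp":[0,0,0],"delta_rot":[0,0,0],"fingers":-1},{"dp":[0,0,0],"delta_rot":[0,0,0],"fingers":-1}]'
python3 - <<'E'
from h import *
p,T=tool(); print(p,T.round(3),manip.sense()['finger_gap'])
t=np.array([.46,.01,.0155])-.064*T[:,2]; print(go(t))
E
```

```text
t: 33.32
tcp_pos: [0.4677, 0.0094, 0.1594]
tool_rot: [1.0, 0.0, -0.002, -0.0]
force: [1.1, -0.2, -0.4]
finger_gap: 0.638
gripper_force: 63.4
t: 34.15
tcp_pos: [0.4685, 0.0093, 0.158]
tool_rot: [0.905, 0.0, -0.426, -0.0]
force: [-0.1, 0.2, -0.8]
finger_gap: 0.64
gripper_force: 63.4
[0.46846456 0.00934324 0.15800547] [[ 0.638  0.001 -0.77 ]
 [ 0.001 -1.    -0.   ]
 [-0.77  -0.001 -0.638]] 0.6398706703822735
[ 0.2087 -0.0012  0.0668]
```

```bash
python3 -m crank '[{"dp":[0.035,0,0.011],"delta_rot":[0,0,0],"fingers":-1},{"dp":[0.035,0,0.011],"delta_rot":[0,0,0],"fingers":-1},{"dp":[0.035,0,0.011],"delta_rot":[0,0,0],"fingers":-1},{"dp":[0.035,0,0.011],"delta_rot":[0,0,0],"fingers":-1},{"dp":[0.025,0,0.009],"delta_rot":[0,0,0],"fingers":-1},{"dp":[0.02,0,0.006],"delta_rot":[0,0,0],"fingers":-1},{"dp":[0.014,0,0.005],"delta_rot":[0,0,0],"fingers":-1},{"dp":[0.01,0,0.003],"delta_rot":[0,0,0],"fingers":-1},{"dp":[0,0,0],"delta_rot":[0,0,0],"fingers":-1},{"dp":[0,0,0],"delta_rot":[0,0,0],"fingers":-1}]'
python3 - <<'E'
from h import *
p,T=tool(); t=np.array([.46,.01,.015])-.064*T[:,2]; print(go(t),manip.sense()['force'],T.T@[0,0,-.001/.5])
E
```

```text
t: 34.98
tcp_pos: [0.508, 0.0094, 0.0593]
tool_rot: [0.903, 0.0, -0.429, -0.0]
force: [-0.9, 0.3, 7.6]
finger_gap: 0.636
gripper_force: 64.0
[ 0.0079 -0.0013  0.0023] [-0.87099993  0.31712301  7.62263598] [1.54922376e-03 6.42043837e-07 1.26487364e-03]
```

```bash
python3 -m crank '[{"dp":[0,0,0],"delta_rot":[0,0,0],"fingers":0.7},{"dp":[0,0,0],"delta_rot":[0,0,0],"fingers":0.7},{"dp":[0,0,0],"delta_rot":[0,0,0],"fingers":0.7},{"dp":[0,0,0],"delta_rot":[0,0,0],"fingers":0.7},{"dp":[0,0,-0.03],"delta_rot":[0,0,0],"fingers":0.7},{"dp":[0,0,-0.05],"delta_rot":[0,0,0],"fingers":0.7},{"dp":[0,0,-0.06],"delta_rot":[0,0.018,0],"fingers":0.7},{"dp":[0,0,-0.06],"delta_rot":[0,0.018,0],"fingers":0.7},{"dp":[0,0,-0.04],"delta_rot":[0,0.018,0],"fingers":0.7},{"dp":[0,0,-0.03],"delta_rot":[0,0.018,0],"fingers":0.7},{"dp":[0,0,0],"delta_rot":[0,0.018,0],"fingers":0.7},{"dp":[0,0,0],"delta_rot":[0,0.018,0],"fingers":0.7}]'
python3 -m crank '[{"dp":[0,0,0],"delta_rot":[0,0.018,0],"fingers":0.7},{"dp":[0,0,0],"delta_rot":[0,0.0135,0],"fingers":0.7},{"dp":[0,0,0],"delta_rot":[0,0,0],"fingers":0.7},{"dp":[0,0,0],"delta_rot":[0,0,0],"fingers":0.7}]'
python3 - <<'E'
from h import *
print(tool()); tiles()
E
```

```text
t: 35.98
tcp_pos: [0.6053, 0.0092, 0.1536]
tool_rot: [0.995, 0.0, -0.096, 0.0]
force: [0.1, 0.1, -0.7]
finger_gap: 0.849
gripper_force: 0.0
t: 36.32
tcp_pos: [0.6029, 0.0094, 0.152]
tool_rot: [1.0, 0.0, -0.003, -0.0]
force: [0.3, -0.6, -0.2]
finger_gap: 0.852
gripper_force: 0.0
(array([0.60287257, 0.00940122, 0.15195906]), array([[ 9.99976103e-01,  1.81212112e-04, -6.91087034e-03],
       [ 1.85156645e-04, -9.99999820e-01,  5.70136704e-04],
       [-6.91076579e-03, -5.71402673e-04, -9.99975957e-01]]))
brown px [630. 375.] xy 0.4485 -0.2828 size 45 30 yaw -4.7
brown px [338. 346.] xy 0.4934 -0.0011 size 65 19 yaw 75.0
brown px [ 93. 302.] xy 0.5274 0.1839 size 56 27 yaw 12.9
white px [317. 365.] xy 0.4701 0.0096 size 55 24 yaw -89.9
white px [602. 308.] xy 0.5221 -0.2208 size 67 30 yaw 80.3
```

Tile b now lies dots up at (0.470, 0.010). I'll pick it across its width.

```bash
python3 -m crank '[{"dp":[-0.066,0.025,-0.01],"delta_rot":[0,0,0],"fingers":0.5},{"dp":[-0.066,0.025,-0.01],"delta_rot":[0,0,0],"fingers":0.5},{"dp":[-0.066,0.025,-0.01],"delta_rot":[0,0,0],"fingers":0.5},{"dp":[-0.066,0.025,-0.01],"delta_rot":[0,0,0],"fingers":0.5},{"dp":[0,0,0],"delta_rot":[0,0,-0.0193],"fingers":0.5},{"dp":[0,0,0],"delta_rot":[0,0,-0.0193],"fingers":0.5},{"dp":[0,0,0],"delta_rot":[0,0,-0.0193],"fingers":0.5},{"dp":[0,0,0],"delta_rot":[0,0,-0.0193],"fingers":0.5},{"dp":[0,0,0],"delta_rot":[0,0,-0.0193],"fingers":0.5},{"dp":[0,0,0],"delta_rot":[0,0,-0.0193],"fingers":0.5},{"dp":[0,0,0],"delta_rot":[0,0,-0.0193],"fingers":0.5},{"dp":[0,0,0],"delta_rot":[0,0,-0.0193],"fingers":0.5}]'
python3 -m crank '[{"dp":[0,0,0],"delta_rot":[0,0,-0.0193],"fingers":0.5},{"dp":[0,0,0],"delta_rot":[0,0,-0.0193],"fingers":0.5},{"dp":[0,0,0],"delta_rot":[0,0,-0.0193],"fingers":0.5},{"dp":[0,0,0],"delta_rot":[0,0,-0.0193],"fingers":0.5},{"dp":[0,0,0],"delta_rot":[0,0,-0.0185],"fingers":0.5},{"dp":[0,0,0],"delta_rot":[0,0,0],"fingers":0.5},{"dp":[0,0,0],"delta_rot":[0,0,0],"fingers":0.5}]'
python3 - <<'E'
from h import *
print(tool()[0],yaw(),tool()[1][:,2]); tiles(); print(go([.4701,.0096,.1]),go([.4701,.0096,.076]))
E
```

```text
t: 37.37
tcp_pos: [0.4732, -0.0412, 0.172]
tool_rot: [0.883, 0.469, -0.002, -0.001]
force: [0.2, 0.3, -0.2]
finger_gap: 0.75
gripper_force: 0.0
t: 37.95
tcp_pos: [0.4728, -0.041, 0.172]
tool_rot: [0.708, 0.706, -0.002, -0.002]
force: [-0.5, 0.4, -0.6]
finger_gap: 0.746
gripper_force: 0.0
[ 0.47283973 -0.0410432   0.17204314] 89.89080701105576 [-4.57466831e-03  3.23113048e-04 -9.99989484e-01]
brown px [262. 110.] xy 0.4318 0.0323 size 41 17 yaw 89.9
white px [607. 234.] xy 0.7046 -0.0616 size 63 28 yaw 0.7
white px [314. 138.] xy 0.4692 0.0101 size 55 27 yaw 90.0
[ 0.101  -0.0045  0.1442] [ 0.101  -0.0043  0.1922]
```

```bash
python3 -m crank '[{"dp":[0.051,-0.006,0],"delta_rot":[0,0,0],"fingers":0.5},{"dp":[0.051,0,0.04],"delta_rot":[0,0,0],"fingers":0.5},{"dp":[0,0,0.04],"delta_rot":[0,0,0],"fingers":0.5},{"dp":[0,0,0.04],"delta_rot":[0,0,0],"fingers":0.2},{"dp":[0,0,0.03],"delta_rot":[0,0,0],"fingers":0},{"dp":[0,0,0.02],"delta_rot":[0,0,0],"fingers":0},{"dp":[0,0,0.01],"delta_rot":[0,0,0],"fingers":0},{"dp":[0,0,0],"delta_rot":[0,0,0],"fingers":0},{"dp":[0,0,0],"delta_rot":[0,0,0],"fingers":0}]'
python3 - <<'E'
from h import *
print(tool()[0],go([.4692,.0101,.076]),yaw())
E
```

```text
t: 38.75
tcp_pos: [0.4686, 0.0102, 0.0824]
tool_rot: [0.707, 0.707, -0.001, -0.002]
force: [-0.3, 0.1, -0.1]
finger_gap: 0.501
gripper_force: 0.0
[0.46857903 0.01016845 0.08241994] [-0.0001  0.0013  0.0128] 90.01217525744818
```

```bash
python3 -m crank '[{"dp":[0,0.001,0.0128],"delta_rot":[0,0,0],"fingers":0},{"dp":[0,0,0],"delta_rot":[0,0,0],"fingers":-1},{"dp":[0,0,0],"delta_rot":[0,0,0],"fingers":-1},{"dp":[0,0,0],"delta_rot":[0,0,0],"fingers":-1},{"dp":[0,0,0],"delta_rot":[0,0,0],"fingers":-1},{"dp":[0,0,0],"delta_rot":[0,0,0],"fingers":-1},{"dp":[0,0,-0.04],"delta_rot":[0,0,0],"fingers":-1},{"dp":[0,0,-0.06],"delta_rot":[0,0,0],"fingers":-1},{"dp":[0,0,-0.06],"delta_rot":[0,0,0.0142],"fingers":-1}]'
python3 -m crank '[{"dp":[-0.06,0,0],"delta_rot":[0,0,0],"fingers":-1},{"dp":[-0.07,0,0],"delta_rot":[0,0,0],"fingers":-1},{"dp":[-0.07,0,0],"delta_rot":[0,0,0],"fingers":-1},{"dp":[-0.07,0,0],"delta_rot":[0,0,0],"fingers":-1},{"dp":[-0.07,0,0],"delta_rot":[0,0,0],"fingers":-1},{"dp":[-0.07,0,0],"delta_rot":[0,0,0],"fingers":-1},{"dp":[-0.03,0,0],"delta_rot":[0,0,0],"fingers":-1},{"dp":[0,0,0],"delta_rot":[0,0,0],"fingers":-1},{"dp":[0,0,0],"delta_rot":[0,0,0],"fingers":-1}]'
python3 - <<'E'
from h import *
print(tool()[0],go([.4523,-.2109,.086]),yaw(),manip.sense()['finger_gap'])
E
```

```text
t: 39.5
tcp_pos: [0.4683, 0.0104, 0.156]
tool_rot: [0.738, 0.675, -0.002, -0.003]
force: [0.4, -0.8, -0.7]
finger_gap: 0.308
gripper_force: 59.2
t: 40.25
tcp_pos: [0.4493, -0.2093, 0.1557]
tool_rot: [0.738, 0.674, -0.001, -0.002]
force: [0.3, 0.3, -0.8]
finger_gap: 0.304
gripper_force: 59.2
[ 0.44926228 -0.20932962  0.15572555] [-0.0027  0.007   0.1394] 84.80549085143078 0.3037638015153177
```

```bash
python3 -m crank '[{"dp":[-0.0027,0.007,0.03],"delta_rot":[0,0,0],"fingers":-1},{"dp":[0,0,0.04],"delta_rot":[0,0,0],"fingers":-1},{"dp":[0,0,0.035],"delta_rot":[0,0,0],"fingers":-1},{"dp":[0,0,0.02],"delta_rot":[0,0,0],"fingers":-1},{"dp":[0,0,0.014],"delta_rot":[0,0,0],"fingers":-1},{"dp":[0,0,0],"delta_rot":[0,0,0],"fingers":-1},{"dp":[0,0,0],"delta_rot":[0,0,0],"fingers":-0.1},{"dp":[0,0,0],"delta_rot":[0,0,0],"fingers":-0.1},{"dp":[0,0,0],"delta_rot":[0,0,0],"fingers":-0.1},{"dp":[0,0,-0.04],"delta_rot":[0,0,0],"fingers":0},{"dp":[0,0,-0.08],"delta_rot":[0,0,0],"fingers":0.7},{"dp":[0,0,-0.08],"delta_rot":[0,0,0],"fingers":0.7}]'
python3 -m crank '[{"dp":[0,0,-0.04],"delta_rot":[0,0,0],"fingers":0.7},{"dp":[0,0,0],"delta_rot":[0,0,0],"fingers":0.7}]'
python3 - <<'E'
from h import *
print(tool()[0],yaw())
tiles(z=.02)
tiles('top')
E
```

```text
t: 41.25
tcp_pos: [0.4525, -0.2101, 0.187]
tool_rot: [0.738, 0.675, -0.002, -0.003]
force: [1.7, -1.4, 0.4]
finger_gap: 0.767
gripper_force: 0.0
t: 41.42
tcp_pos: [0.4555, -0.212, 0.2117]
tool_rot: [0.738, 0.675, -0.0, 0.004]
force: [0.2, -0.2, -0.7]
finger_gap: 0.851
gripper_force: 0.0
[ 0.45548779 -0.21202386  0.21166997] 84.94947011405563
white px [214. 290.] xy 0.3497 -0.2963 size 66 16 yaw 62.8
white px [402. 190.] xy 0.5265 -0.2165 size 57 28 yaw 83.8
white px [312. 190.] xy 0.4513 -0.2091 size 56 27 yaw 85.5
brown px [263. 211.] xy 0.5269 0.1811 size 52 25 yaw 15.8
```

Both dots-up tiles are seated in recesses 3 and 1. Now tile c, by the same method.

```bash
python3 -m crank '[{"dp":[0,0,0],"delta_rot":[0,0,-0.017],"fingers":0.7},{"dp":[0,0,0],"delta_rot":[0,0,-0.017],"fingers":0.7},{"dp":[0,0,0],"delta_rot":[0,0,-0.016],"fingers":0.7},{"dp":[0.067,0.04,0],"delta_rot":[0,0,0],"fingers":0.7},{"dp":[0.067,0.04,0],"delta_rot":[0,0,0],"fingers":0.7},{"dp":[0.067,0.04,0],"delta_rot":[0,0,0],"fingers":0.7},{"dp":[0.067,0.04,0],"delta_rot":[0,0,0],"fingers":0.7},{"dp":[0.067,0.04,0],"delta_rot":[0,0,0],"fingers":0.7},{"dp":[0.067,0.04,0],"delta_rot":[0,0,0],"fingers":0.7},{"dp":[0.067,0.04,0],"delta_rot":[0,0,0],"fingers":0.7},{"dp":[0.067,0.04,0],"delta_rot":[0,0,0],"fingers":0.7}]'
python3 -m crank '[{"dp":[0,0,0],"delta_rot":[0,0.017,0],"fingers":0.7},{"dp":[0,0,0],"delta_rot":[0,0.017,0],"fingers":0.7},{"dp":[0,0,0],"delta_rot":[0,0.017,0],"fingers":0.7},{"dp":[0,0,0],"delta_rot":[0,0.017,0],"fingers":0.7},{"dp":[0,0,0],"delta_rot":[0,0.0153,0],"fingers":0.7},{"dp":[0,0,0],"delta_rot":[0,0,0],"fingers":0.7},{"dp":[0,0,0],"delta_rot":[0,0,0],"fingers":0.7}]'
python3 - <<'E'
from h import *
p,T=tool(); print(p,T.round(3),np.degrees(np.arctan2(T[1,1],T[0,1])))
tiles()
c=np.array([.5275,.183,.007]); t=c-.0685*T[:,2]; print(go(t-.06*T[:,2]),go(t))
E
```

```text
t: 42.43
tcp_pos: [0.5484, 0.0884, 0.2042]
tool_rot: [0.623, 0.782, -0.002, -0.003]
force: [0.6, -0.6, 0.3]
finger_gap: 0.851
gripper_force: 0.0
t: 43.02
tcp_pos: [0.5486, 0.0857, 0.2042]
tool_rot: [0.603, 0.754, 0.158, -0.205]
force: [0.1, -0.0, 0.8]
finger_gap: 0.848
gripper_force: 0.0
[0.5485804  0.08568194 0.20417044] [[-0.188  0.975 -0.118]
 [ 0.845  0.222  0.486]
 [ 0.501 -0.008 -0.866]] 12.8277115134741
brown px [321. 198.] xy 0.5272 0.1824 size 56 28 yaw 13.7
[-0.0266  0.0051  0.1845] [-0.0266  0.0051  0.3045]
```

```bash
python3 -m crank '[{"dp":[-0.0275,0.004,0.04],"delta_rot":[0,0,-0.002],"fingers":0.7},{"dp":[0,0,0.05],"delta_rot":[0,0,0],"fingers":0.7},{"dp":[0,0,0.05],"delta_rot":[0,0,0],"fingers":0.7},{"dp":[0,0,0.05],"delta_rot":[0,0,0],"fingers":0.7},{"dp":[0,0,0.04],"delta_rot":[0,0,0],"fingers":0.7},{"dp":[0,0,0.03],"delta_rot":[0,0,0],"fingers":0.7},{"dp":[0,0,0],"delta_rot":[0,0,0],"fingers":0.7},{"dp":[0,0,0],"delta_rot":[0,0,0],"fingers":0.7}]'
python3 - <<'E'
from h import *
p,T=tool(); print(T.round(3)[:,2])
c=np.array([.5272,.1824,.007]); t=c-.0685*T[:,2]; print(go(t))
E
```

```text
t: 43.73
tcp_pos: [0.5379, 0.1398, 0.0864]
tool_rot: [0.597, 0.76, 0.16, -0.204]
force: [-0.1, -1.2, -0.2]
finger_gap: 0.851
gripper_force: 0.0
[-0.118  0.486 -0.866]
[-0.0034 -0.0007  0.0445]
```

```bash
python3 -m crank '[{"dp":[-0.0034,0,0.022],"delta_rot":[0,0,0],"fingers":0.7},{"dp":[0,0,0.0225],"delta_rot":[0,0,0],"fingers":0.7},{"dp":[0,0,0],"delta_rot":[0,0,0],"fingers":-1},{"dp":[0,0,0],"delta_rot":[0,0,0],"fingers":-1},{"dp":[0,0,0],"delta_rot":[0,0,0],"fingers":-1},{"dp":[0,0,0],"delta_rot":[0,0,0],"fingers":-1},{"dp":[0,0,0],"delta_rot":[0,0,0],"fingers":-1},{"dp":[0.02,0,-0.034],"delta_rot":[0,0,0],"fingers":-1},{"dp":[0.03,0,-0.052],"delta_rot":[0,0,0],"fingers":-1},{"dp":[0.03,0,-0.052],"delta_rot":[0,0,0],"fingers":-1},{"dp":[0.03,0,-0.052],"delta_rot":[0,0,0],"fingers":-1}]' 60
python3 -m crank '[{"dp":[0,0,0],"delta_rot":[0,-0.017,0],"fingers":-1},{"dp":[0,0,0],"delta_rot":[0,-0.017,0],"fingers":-1},{"dp":[0,0,0],"delta_rot":[0,-0.017,0],"fingers":-1},{"dp":[0,0,0],"delta_rot":[0,-0.017,0],"fingers":-1},{"dp":[0,0,0],"delta_rot":[0,-0.0153,0],"fingers":-1},{"dp":[0,0,0],"delta_rot":[0,0,0.0193],"fingers":-1},{"dp":[0,0,0],"delta_rot":[0,0,0.0193],"fingers":-1},{"dp":[0,0,0],"delta_rot":[0,0,0.0193],"fingers":-1},{"dp":[0,0,0],"delta_rot":[0,0,0.0193],"fingers":-1},{"dp":[0,0,0],"delta_rot":[0,0,0.0193],"fingers":-1},{"dp":[0,0,0],"delta_rot":[0,0,0.0193],"fingers":-1},{"dp":[0,0,0],"delta_rot":[0,0,0.0193],"fingers":-1}]'
python3 -m crank '[{"dp":[0,0,0],"delta_rot":[0,0,0.0193],"fingers":-1},{"dp":[0,0,0],"delta_rot":[0,0,0.0193],"fingers":-1},{"dp":[0,0,0],"delta_rot":[0,0,0.0193],"fingers":-1},{"dp":[0,0,0],"delta_rot":[0,0,0.0193],"fingers":-1},{"dp":[0,0,0],"delta_rot":[0,0,0.0193],"fingers":-1},{"dp":[0,0,0],"delta_rot":[0,0,0.0193],"fingers":-1},{"dp":[0,0,0],"delta_rot":[0,0,0.0193],"fingers":-1},{"dp":[0,0,0],"delta_rot":[0,0,0.0155],"fingers":-1},{"dp":[0,0,0],"delta_rot":[0,0,0],"fingers":-1},{"dp":[0,0,0],"delta_rot":[0,0,0],"fingers":-1}]'
python3 - <<'E'
from h import *
p,T=tool(); print(p,T.round(3),manip.sense()['finger_gap']); print(go([.52,.01,.175]))
E
```

```text
t: 44.65
tcp_pos: [0.536, 0.1479, 0.1773]
tool_rot: [0.597, 0.759, 0.161, -0.204]
force: [0.3, -0.9, -0.9]
finger_gap: 0.635
gripper_force: 63.2
t: 45.65
tcp_pos: [0.5361, 0.148, 0.1764]
tool_rot: [0.889, 0.458, 0.001, -0.001]
force: [-0.6, -0.1, -0.5]
finger_gap: 0.633
gripper_force: 63.2
t: 46.48
tcp_pos: [0.5362, 0.148, 0.1764]
tool_rot: [1.0, 0.007, 0.001, -0.001]
force: [0.1, 0.4, -0.8]
finger_gap: 0.634
gripper_force: 63.2
[0.53616669 0.14799709 0.17640522] [[ 1.     0.015  0.001]
 [ 0.015 -1.     0.002]
 [ 0.001 -0.002 -1.   ]] 0.6344556137308763
[-0.0364  0.2755  0.0022]
```

```bash
python3 -m crank '[{"dp":[-0.009,0.069,0],"delta_rot":[0,0,0.0024],"fingers":-1},{"dp":[-0.009,0.069,0],"delta_rot":[0,0,0],"fingers":-1},{"dp":[-0.009,0.069,0],"delta_rot":[0,0,0],"fingers":-1},{"dp":[-0.009,0.069,0],"delta_rot":[0,0,0],"fingers":-1},{"dp":[0,0,0],"delta_rot":[0,-0.018,0],"fingers":-1},{"dp":[0,0,0],"delta_rot":[0,-0.018,0],"fingers":-1},{"dp":[0,0,0],"delta_rot":[0,-0.018,0],"fingers":-1},{"dp":[0,0,0],"delta_rot":[0,-0.018,0],"fingers":-1},{"dp":[0,0,0],"delta_rot":[0,-0.018,0],"fingers":-1},{"dp":[0,0,0],"delta_rot":[0,-0.018,0],"fingers":-1},{"dp":[0,0,0],"delta_rot":[0,-0.017,0],"fingers":-1},{"dp":[0,0,0],"delta_rot":[0,0,0],"fingers":-1}]'
python3 -m crank '[{"dp":[0.025,0,0.025],"delta_rot":[0,0,0],"fingers":-1},{"dp":[0.025,0,0.025],"delta_rot":[0,0,0],"fingers":-1},{"dp":[0.025,0,0.025],"delta_rot":[0,0,0],"fingers":-1},{"dp":[0.025,0,0.025],"delta_rot":[0,0,0],"fingers":-1},{"dp":[0.02,0,0.02],"delta_rot":[0,0,0],"fingers":-1},{"dp":[0.014,0,0.014],"delta_rot":[0,0,0],"fingers":-1},{"dp":[0,0,0],"delta_rot":[0,0,0],"fingers":-1},{"dp":[0,0,0],"delta_rot":[0,0,0],"fingers":-1}]'
python3 - <<'E'
from h import *
p,T=tool(); print(p,T.round(3)); print(go([p[0],p[1],.0655]),manip.sense()['force'])
E
```

```text
t: 47.48
tcp_pos: [0.5196, 0.0099, 0.1737]
tool_rot: [0.924, 0.0, -0.383, -0.002]
force: [-0.1, 0.3, -1.2]
finger_gap: 0.633
gripper_force: 63.3
t: 48.15
tcp_pos: [0.5185, 0.0103, 0.0814]
tool_rot: [0.924, -0.001, -0.382, -0.001]
force: [0.2, 0.1, -1.3]
finger_gap: 0.634
gripper_force: 63.3
[0.51846682 0.01025035 0.08136036] [[ 0.708 -0.002 -0.706]
 [-0.    -1.     0.003]
 [-0.706 -0.002 -0.708]]
[0.0224 0.0001 0.0225] [ 0.1927401   0.11418981 -1.29289755]
```

Lower to contact, release, retract, go upright above, and look.

```bash
python3 -m crank '[{"dp":[0.01,0,0.01],"delta_rot":[0,0,0],"fingers":-1},{"dp":[0.008,0,0.008],"delta_rot":[0,0,0],"fingers":-1},{"dp":[0.0045,0,0.0045],"delta_rot":[0,0,0],"fingers":-1},{"dp":[0,0,0],"delta_rot":[0,0,0],"fingers":-1}]'
python3 -m crank '[{"dp":[0,0,0],"delta_rot":[0,0,0],"fingers":0.6},{"dp":[0,0,0],"delta_rot":[0,0,0],"fingers":0.6},{"dp":[0,0,0],"delta_rot":[0,0,0],"fingers":0.6},{"dp":[0,0,0],"delta_rot":[0,0,0],"fingers":0.6},{"dp":[0,0,-0.03],"delta_rot":[0,0,0],"fingers":0.6},{"dp":[0,0,-0.05],"delta_rot":[0,0,0],"fingers":0.6},{"dp":[0,0,-0.05],"delta_rot":[0,0,0],"fingers":0.7},{"dp":[0,0,-0.05],"delta_rot":[0,0,0],"fingers":0.7},{"dp":[0,0,-0.04],"delta_rot":[0,0.018,0],"fingers":0.7},{"dp":[0,0,-0.04],"delta_rot":[0,0.018,0],"fingers":0.7},{"dp":[0,0,0],"delta_rot":[0,0.018,0],"fingers":0.7},{"dp":[0,0,0],"delta_rot":[0,0.018,0],"fingers":0.7}]'
python3 -m crank '[{"dp":[0,0,0],"delta_rot":[0,0.018,0],"fingers":0.7},{"dp":[0,0,0],"delta_rot":[0,0.018,0],"fingers":0.7},{"dp":[0,0,0],"delta_rot":[0,0.017,0],"fingers":0.7},{"dp":[-0.06,0,0],"delta_rot":[0,0,0],"fingers":0.7},{"dp":[-0.06,0,0],"delta_rot":[0,0,0],"fingers":0.7},{"dp":[-0.06,0,0],"delta_rot":[0,0,0],"fingers":0.7},{"dp":[0,0,0],"delta_rot":[0,0,0],"fingers":0.7},{"dp":[0,0,0],"delta_rot":[0,0,0],"fingers":0.7}]'
python3 - <<'E'
from h import *
p,d,m=snap('wrist'); cv2.imwrite('pics/w8.png',p[:,:,::-1]); print(tool())
q=p.astype(int); w=((q.min(2)>110)&(q.max(2)-q.min(2)<35)); w[:,:200]=0; w[:,450:]=0; w[320:]=0
n,l,s,c=cv2.connectedComponentsWithStats(w.astype(np.uint8))
for i in range(1,n):
    if s[i,4]>80:
        print(s[i],c[i],onz(m,[c[i]],.028)); t=[*(onz(m,[c[i]],.028)[0,:2]-[.0015,0]),.078]; print(go(t))
b=(q.max(2)<75)&(q[:,:,0]-q[:,:,2]>10); b[:,:200]=0;b[:,450:]=0;b[320:]=0
n,l,s,c=cv2.connectedComponentsWithStats(b.astype(np.uint8))
for i in range(1,n):
    if s[i,4]>150: print('dark',s[i],c[i])
E
```

```text
t: 48.48
tcp_pos: [0.5187, 0.0103, 0.0653]
tool_rot: [0.924, -0.001, -0.382, -0.001]
force: [-0.5, -0.2, 0.5]
finger_gap: 0.632
gripper_force: 63.3
t: 49.48
tcp_pos: [0.6107, 0.0097, 0.1607]
tool_rot: [0.987, -0.001, -0.16, -0.001]
force: [-0.4, 0.0, -0.1]
finger_gap: 0.847
gripper_force: 0.0
t: 50.15
tcp_pos: [0.5168, 0.0104, 0.159]
tool_rot: [1.0, -0.001, -0.0, -0.001]
force: [1.0, 0.1, -0.3]
finger_gap: 0.85
gripper_force: 0.0
(array([0.51907228, 0.00997345, 0.15926513]), array([[ 0.99999149, -0.00281613,  0.00301418],
       [-0.00282095, -0.99999475,  0.00159481],
       [ 0.00300967, -0.0016033 , -0.99999419]]))
[421   0  29   5 100] [436.7    1.33] [[ 0.6470509  -0.05471365  0.028     ]]
[0.2528 0.1289 0.1631]
[279 277  79  10 752] [318.97340426 281.27393617] [[0.47168348 0.01006214 0.028     ]]
[-0.0983  0.0004  0.1622]
dark [ 280  252   79   24 1822] [318.58342481 263.70691548]
```

Tile c stands just as b did (ivory strip at (319,281), brown face at (319,264)). Same second half.

```bash
python3 -m crank '[{"dp":[-0.049,0,0],"delta_rot":[0,0,0],"fingers":0.7},{"dp":[-0.048,0,0.03],"delta_rot":[0,0,0],"fingers":0.7},{"dp":[0,0,0.04],"delta_rot":[0,0,0],"fingers":0.7},{"dp":[0,0,0.03],"delta_rot":[0,0,0],"fingers":0.7},{"dp":[0,0,0],"delta_rot":[0,0,0],"fingers":0.7},{"dp":[0,0,0],"delta_rot":[0,0,0],"fingers":0.7}]'
python3 - <<'E'
from h import *
print(go([.4700,.01,.078]),tool()[1][:,2])
E
```

```text
t: 50.7
tcp_pos: [0.4718, 0.01, 0.1083]
tool_rot: [1.0, -0.001, 0.001, -0.001]
force: [0.1, -0.7, 0.3]
finger_gap: 0.851
gripper_force: 0.0
[-0.0038  0.0002  0.0606] [ 0.00240171  0.00168544 -0.9999957 ]
```

```bash
python3 -m crank '[{"dp":[-0.004,0,0.03],"delta_rot":[0,0,0],"fingers":0.7},{"dp":[0,0,0.03],"delta_rot":[0,0,0],"fingers":0.7},{"dp":[0,0,0],"delta_rot":[0,0,0],"fingers":-1},{"dp":[0,0,0],"delta_rot":[0,0,0],"fingers":-1},{"dp":[0,0,0],"delta_rot":[0,0,0],"fingers":-1},{"dp":[0,0,0],"delta_rot":[0,0,0],"fingers":-1},{"dp":[0,0,0],"delta_rot":[0,0,0],"fingers":-1},{"dp":[0,0,-0.04],"delta_rot":[0,0,0],"fingers":-1},{"dp":[0,0,-0.06],"delta_rot":[0,0,0],"fingers":-1},{"dp":[0,0,-0.06],"delta_rot":[0,0,0],"fingers":-1}]'
python3 -m crank '[{"dp":[0,0,0],"delta_rot":[0,-0.0175,0],"fingers":-1},{"dp":[0,0,0],"delta_rot":[0,-0.0175,0],"fingers":-1},{"dp":[0,0,0],"delta_rot":[0,-0.0175,0],"fingers":-1},{"dp":[0,0,0],"delta_rot":[0,-0.0175,0],"fingers":-1},{"dp":[0,0,0],"delta_rot":[0,-0.0175,0],"fingers":-1},{"dp":[0,0,0],"delta_rot":[0,-0.0175,0],"fingers":-1},{"dp":[0,0,0],"delta_rot":[0,-0.0175,0],"fingers":-1},{"dp":[0,0,0],"delta_rot":[0,-0.0175,0],"fingers":-1},{"dp":[0,0,0],"delta_rot":[0,0,0],"fingers":-1},{"dp":[0,0,0],"delta_rot":[0,0,0],"fingers":-1}]'
python3 - <<'E'
from h import *
p,T=tool(); print(p,T.round(3),manip.sense()['finger_gap'])
t=np.array([.46,.01,.0155])-.064*T[:,2]; print(go(t))
E
```

```text
t: 51.53
tcp_pos: [0.4677, 0.0103, 0.1594]
tool_rot: [1.0, -0.001, -0.0, -0.001]
force: [0.0, -0.3, -0.8]
finger_gap: 0.641
gripper_force: 63.3
t: 52.37
tcp_pos: [0.4684, 0.0103, 0.158]
tool_rot: [0.906, -0.001, -0.424, -0.001]
force: [-0.3, -0.9, 0.2]
finger_gap: 0.636
gripper_force: 63.3
[0.46844896 0.01026772 0.15795832] [[ 0.64  -0.002 -0.768]
 [-0.    -1.     0.003]
 [-0.768 -0.002 -0.64 ]] 0.6358825204914607
[0.2081 0.0011 0.0673]
```

```bash
python3 -m crank '[{"dp":[0.035,0,0.011],"delta_rot":[0,0,0],"fingers":-1},{"dp":[0.035,0,0.011],"delta_rot":[0,0,0],"fingers":-1},{"dp":[0.035,0,0.011],"delta_rot":[0,0,0],"fingers":-1},{"dp":[0.035,0,0.011],"delta_rot":[0,0,0],"fingers":-1},{"dp":[0.025,0,0.009],"delta_rot":[0,0,0],"fingers":-1},{"dp":[0.02,0,0.006],"delta_rot":[0,0,0],"fingers":-1},{"dp":[0.014,0,0.005],"delta_rot":[0,0,0],"fingers":-1},{"dp":[0.009,0,0.003],"delta_rot":[0,0,0],"fingers":-1},{"dp":[0,0,0],"delta_rot":[0,0,0],"fingers":-1},{"dp":[0,0,0],"delta_rot":[0,0,0],"fingers":-1}]'
python3 -m crank '[{"dp":[0,0,0],"delta_rot":[0,0,0],"fingers":0.7},{"dp":[0,0,0],"delta_rot":[0,0,0],"fingers":0.7},{"dp":[0,0,0],"delta_rot":[0,0,0],"fingers":0.7},{"dp":[0,0,0],"delta_rot":[0,0,0],"fingers":0.7},{"dp":[0,0,-0.03],"delta_rot":[0,0,0],"fingers":0.7},{"dp":[0,0,-0.05],"delta_rot":[0,0,0],"fingers":0.7},{"dp":[0,0,-0.06],"delta_rot":[0,0.018,0],"fingers":0.7},{"dp":[0,0,-0.06],"delta_rot":[0,0.018,0],"fingers":0.7},{"dp":[0,0,-0.04],"delta_rot":[0,0.018,0],"fingers":0.7},{"dp":[0,0,-0.03],"delta_rot":[0,0.018,0],"fingers":0.7},{"dp":[0,0,0],"delta_rot":[0,0.018,0],"fingers":0.7},{"dp":[0,0,0],"delta_rot":[0,0.018,0],"fingers":0.7}]'
python3 -m crank '[{"dp":[0,0,0],"delta_rot":[0,0.018,0],"fingers":0.7},{"dp":[0,0,0],"delta_rot":[0,0.014,0],"fingers":0.7},{"dp":[-0.066,0.025,-0.01],"delta_rot":[0,0,0],"fingers":0.5},{"dp":[-0.066,0.025,-0.01],"delta_rot":[0,0,0],"fingers":0.5},{"dp":[-0.066,0.025,-0.01],"delta_rot":[0,0,0],"fingers":0.5},{"dp":[-0.066,0.025,-0.01],"delta_rot":[0,0,0],"fingers":0.5},{"dp":[0,0,0],"delta_rot":[0,0,-0.0193],"fingers":0.5},{"dp":[0,0,0],"delta_rot":[0,0,-0.0193],"fingers":0.5},{"dp":[0,0,0],"delta_rot":[0,0,-0.0193],"fingers":0.5},{"dp":[0,0,0],"delta_rot":[0,0,-0.0193],"fingers":0.5},{"dp":[0,0,0],"delta_rot":[0,0,-0.0193],"fingers":0.5},{"dp":[0,0,0],"delta_rot":[0,0,-0.0193],"fingers":0.5}]'
python3 -m crank '[{"dp":[0,0,0],"delta_rot":[0,0,-0.0193],"fingers":0.5},{"dp":[0,0,0],"delta_rot":[0,0,-0.0193],"fingers":0.5},{"dp":[0,0,0],"delta_rot":[0,0,-0.0193],"fingers":0.5},{"dp":[0,0,0],"delta_rot":[0,0,-0.0193],"fingers":0.5},{"dp":[0,0,0],"delta_rot":[0,0,-0.0193],"fingers":0.5},{"dp":[0,0,0],"delta_rot":[0,0,-0.0193],"fingers":0.5},{"dp":[0,0,0],"delta_rot":[0,0,-0.0185],"fingers":0.5},{"dp":[0,0,0],"delta_rot":[0,0,0],"fingers":0.5},{"dp":[0,0,0],"delta_rot":[0,0,0],"fingers":0.5}]'
python3 - <<'E'
from h import *
print(tool()[0],yaw(),tool()[1][:,2]); tiles(); print(go([.4692,.0101,.076]))
E
```

```text
t: 53.2
tcp_pos: [0.5082, 0.0103, 0.0597]
tool_rot: [0.904, -0.001, -0.427, -0.001]
force: [-0.1, 0.3, 7.5]
finger_gap: 0.638
gripper_force: 64.0
t: 54.2
tcp_pos: [0.605, 0.0097, 0.1543]
tool_rot: [0.996, -0.001, -0.095, -0.001]
force: [-0.7, 0.5, -1.1]
finger_gap: 0.849
gripper_force: 0.0
t: 55.2
tcp_pos: [0.471, -0.0398, 0.1722]
tool_rot: [0.934, 0.357, 0.001, -0.001]
force: [0.6, 0.7, 0.0]
finger_gap: 0.752
gripper_force: 0.0
t: 55.95
tcp_pos: [0.4711, -0.0398, 0.1722]
tool_rot: [0.709, 0.705, 0.001, -0.0]
force: [0.2, -0.7, -0.3]
finger_gap: 0.753
gripper_force: 0.0
[ 0.47111178 -0.03976712  0.17216533] 89.71976019361354 [ 0.00153209  0.00188453 -0.99999705]
brown px [263. 112.] xy 0.4318 0.0329 size 42 17 yaw 89.5
white px [607. 234.] xy 0.7054 -0.0616 size 64 27 yaw 0.6
white px [316. 138.] xy 0.4699 0.0109 size 55 27 yaw 89.7
[ 0.0994 -0.0046  0.1925]
```

```bash
python3 -m crank '[{"dp":[0.051,-0.002,0],"delta_rot":[0,0,0],"fingers":0.5},{"dp":[0.05,0,0.04],"delta_rot":[0,0,0],"fingers":0.5},{"dp":[0,0,0.04],"delta_rot":[0,0,0],"fingers":0.5},{"dp":[0,0,0.04],"delta_rot":[0,0,0],"fingers":0.2},{"dp":[0,0,0.03],"delta_rot":[0,0,0],"fingers":0},{"dp":[0,0,0.02],"delta_rot":[0,0,0],"fingers":0},{"dp":[0,0,0.01],"delta_rot":[0,0,0],"fingers":0},{"dp":[0,0,0],"delta_rot":[0,0,0],"fingers":0},{"dp":[0,0,0],"delta_rot":[0,0,0],"fingers":0}]'
python3 - <<'E'
from h import *
print(tool()[0],go([.4699,.0109,.076]),yaw())
E
```

```text
t: 56.75
tcp_pos: [0.4706, 0.0107, 0.0824]
tool_rot: [0.708, 0.706, 0.001, 0.0]
force: [0.7, -0.3, -0.5]
finger_gap: 0.499
gripper_force: 0.0
[0.47062778 0.01071527 0.08240972] [ 0.0003 -0.0015  0.0128] 89.84040249239685
```

```bash
python3 -m crank '[{"dp":[0,-0.001,0.0128],"delta_rot":[0,0,0],"fingers":0},{"dp":[0,0,0],"delta_rot":[0,0,0],"fingers":-1},{"dp":[0,0,0],"delta_rot":[0,0,0],"fingers":-1},{"dp":[0,0,0],"delta_rot":[0,0,0],"fingers":-1},{"dp":[0,0,0],"delta_rot":[0,0,0],"fingers":-1},{"dp":[0,0,0],"delta_rot":[0,0,0],"fingers":-1},{"dp":[0,0,-0.04],"delta_rot":[0,0,0],"fingers":-1},{"dp":[0,0,-0.06],"delta_rot":[0,0,0],"fingers":-1},{"dp":[0,0,-0.06],"delta_rot":[0,0,0.0138],"fingers":-1}]'
python3 -m crank '[{"dp":[-0.05,0,0],"delta_rot":[0,0,0],"fingers":-1},{"dp":[-0.07,0,0],"delta_rot":[0,0,0],"fingers":-1},{"dp":[-0.07,0,0],"delta_rot":[0,0,0],"fingers":-1},{"dp":[-0.07,0,0],"delta_rot":[0,0,0],"fingers":-1},{"dp":[-0.07,0,0],"delta_rot":[0,0,0],"fingers":-1},{"dp":[-0.07,0,0],"delta_rot":[0,0,0],"fingers":-1},{"dp":[-0.07,0,0],"delta_rot":[0,0,0],"fingers":-1},{"dp":[-0.07,0,0],"delta_rot":[0,0,0],"fingers":-1},{"dp":[-0.07,0,0],"delta_rot":[0,0,0],"fingers":-1},{"dp":[-0.02,0,0],"delta_rot":[0,0,0],"fingers":-1},{"dp":[0,0,0],"delta_rot":[0,0,0],"fingers":-1},{"dp":[0,0,0],"delta_rot":[0,0,0],"fingers":-1}]'
python3 - <<'E'
from h import *
print(tool()[0],go([.4439,-.3045,.086]),yaw(),manip.sense()['finger_gap'])
E
```

```text
t: 57.5
tcp_pos: [0.4691, 0.0108, 0.156]
tool_rot: [0.738, 0.675, 0.0, -0.001]
force: [1.5, -1.4, 0.0]
finger_gap: 0.308
gripper_force: 59.2
t: 58.5
tcp_pos: [0.4413, -0.3026, 0.1549]
tool_rot: [0.738, 0.675, 0.001, -0.001]
force: [-0.0, 0.5, -1.2]
finger_gap: 0.306
gripper_force: 59.2
[ 0.44129333 -0.30259361  0.15486833] [-0.0038  0.0055  0.1377] 84.83479215192514 0.3064235533824722
```

```bash
python3 -m crank '[{"dp":[-0.0038,0.0055,0.03],"delta_rot":[0,0,0],"fingers":-1},{"dp":[0,0,0.04],"delta_rot":[0,0,0],"fingers":-1},{"dp":[0,0,0.035],"delta_rot":[0,0,0],"fingers":-1},{"dp":[0,0,0.02],"delta_rot":[0,0,0],"fingers":-1},{"dp":[0,0,0.012],"delta_rot":[0,0,0],"fingers":-1},{"dp":[0,0,0],"delta_rot":[0,0,0],"fingers":-1},{"dp":[0,0,0],"delta_rot":[0,0,0],"fingers":-0.1},{"dp":[0,0,0],"delta_rot":[0,0,0],"fingers":-0.1},{"dp":[0,0,0],"delta_rot":[0,0,0],"fingers":-0.1},{"dp":[0,0,-0.04],"delta_rot":[0,0,0],"fingers":0},{"dp":[0,0,-0.08],"delta_rot":[0,0,0],"fingers":0.7},{"dp":[0,0,-0.08],"delta_rot":[0,0,0],"fingers":0.7}]'
python3 -m crank '[{"dp":[-0.06,0,-0.06],"delta_rot":[0,0,0],"fingers":0.7},{"dp":[-0.06,0,-0.06],"delta_rot":[0,0,0],"fingers":0.7},{"dp":[-0.06,0,-0.06],"delta_rot":[0,0,0],"fingers":0.7},{"dp":[0,0,0],"delta_rot":[0,0,0],"fingers":0.7},{"dp":[0,0,0],"delta_rot":[0,0,0],"fingers":0.7}]'
python3 - <<'E'
from h import *
print(tool()[0]); tiles(z=.02); snap('wrist'); snap('top'); p,d,m=snap('scene')
t,d2,m2=snap('top'); a=cv2.resize(t[100:300,150:430],(560,400)); b=snap('wrist')[0]
cv2.imwrite('pics/end.png',np.vstack([a,cv2.resize(b,(560,350))[:190]])[:,:,::-1])
E
```

```text
t: 59.5
tcp_pos: [0.4438, -0.3047, 0.1872]
tool_rot: [0.738, 0.675, 0.001, -0.002]
force: [0.5, -0.5, 0.1]
finger_gap: 0.765
gripper_force: 0.0
t: 59.92
tcp_pos: [0.4367, -0.3958, 0.2779]
tool_rot: [0.739, 0.674, 0.001, 0.003]
force: [0.2, 1.1, -1.1]
finger_gap: 0.845
gripper_force: 0.0
[ 0.43670394 -0.39576706  0.27791028]
white px [315.  78.] xy 0.4436 -0.3039 size 55 28 yaw 84.8
```

View pics/end.png

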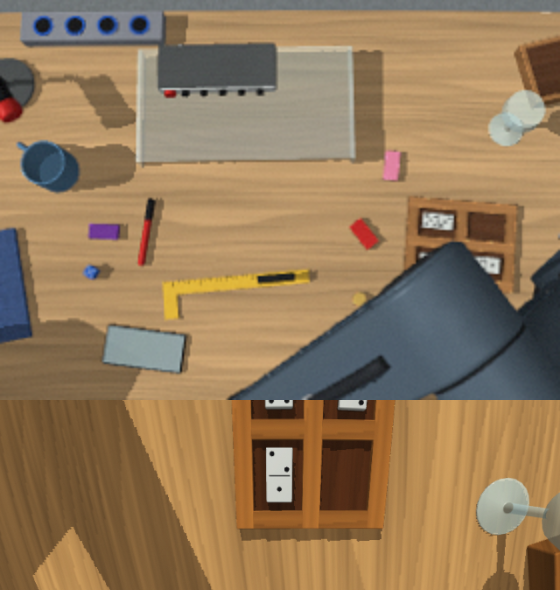

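The final picture shows three tiles flat and dots up in recesses 3, 1 and 0, the ruler flat at (240,283) clear of the shelf, and no other tile anywhere on the table. I'm handing in.

```bash
python3 -c "
from station import manip
print(manip.sign_off())"
```

```text
the job is handed in; nothing more can be done
None
```

I handed the job in at about 60 s: all three tiles I found (no others on the table) are flat and dots up in the tray, and the ruler lies flat on the table clear of the shelf; `sign_off()` gave no verdict.

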